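# Lift the cast key fob out of its mould and clip it on the snap hook

### The arm

A 6-joint arm with a two-finger parallel gripper is mounted at the origin on a cart in front of the work surface, level with it; the furniture and walls round the work are solid. World frame = base frame: x ahead of the robot, y to its left, z up, the work surface at z = 0. Lengths are in m, angles in rad, forces in N, time in s.
With the tool pointing down it reaches from about 0.325 to 0.875 m from the base axis. Payload 4.4 kg.
Tool frame: the origin (TCP) lies midway between the tips of the shut fingers; the grasp point (between the pads) lies 19 mm behind it; z points along the fingers, y is the direction in which the jaws open and shut (so a half turn about z gives the same grasp; the last joint's range is limited). The gripper opens to 85 mm and grips with 20 to 120 N. Pads are 22 mm wide; open, the fingers measure 114 mm over their backs; the gripper's body (76 mm by 85 mm) begins 54 mm behind the grasp point. The pads swing forward as they close: fully open they stand 13 mm farther back than shut.
Start: joints at [1.014, 0.207, 1.542, -0, 1.393, -0.15], TCP at [0.228, 0.528, 0.231] pointing down, gripper open.
Joint ranges: [-2.73, 2.73], [-0.86, 2.22], [0.23, 2.46], [-1.11, 4.25], [0.08, 2.63], [-2.82, 2.82]. Speed limits (rad/s): [2.79, 2.79, 3.14, 3.14, 3.14, 3.14].

### API

Orientations are given as a unit quaternion [w, x, y, z].
In Python, from station import bot gives the robot as it stands. The module is installed in compiled form; this text tells all that it offers.
- The arm moves only by the tool play_rows, never from a script. Its arguments are lists of equal length, an entry for each row: "delta_pos": the shift along the tool's x, y, z in m, a list of three; "twist": the turn, a rotation vector about the tool's x, y, z in rad, a list of three. In form: {"delta_pos": [[tx, ty, tz], ...], "twist": [[rx, ry, rz], ...]}. A call has 1 to 12 rows; each row shifts and turns the commanded pose from where the row before left it, along the tool's axes as they then stand; what a row does not reach is not made up. A row lasts 1/8 s, in which the tool goes at most 62.5 mm and 10.7 degrees, less where a joint would pass 70% of its speed; a pose out of reach is approached as far as the arm can. A call is refused whole if a number of a shift passes 0.0625 or a number of a turn 0.188, either way. A call with a gripper value outside its range is refused whole. "hand" is the finger opening in m, from 0 to 0.0854, set as the call begins (left out, the last holds). The fingers move at their own pace and stop on an object; "newtons" is the grip in N (left out, the last holds). Time passes only in rows, so rows that do not move let the fingers close. It gives the time, the measured TCP pose, the force and the opening at its end, in the units of the state.
- bot.read_state(): the state, without advancing time (a new reading comes with each control period).
- bot.snapshot(name): name is "side" or "top"; returns (picture, depth): 480x640x3 uint8, red, green, blue; 480x640 float32, m along the optical axis (not along the pixel's ray), 0 where there is no reading.
- bot.camera_params(name): a dict with "fx", "fy", "cx", "cy" (pixels), "world_from_camera" (4x4, takes a point from camera to world coordinates). Camera axes: x right, y down, z forward; pixel columns grow to the right and rows downward; lengths in m; the calibration is good to about 2 mm. A picture is of the moment at which its call begins. camera_params takes no time and is no camera call.
- bot.job_done(): hands the job in, once; it reports no verdict.
The state is a dict: "t": time; "qpos": joint angles; "joint_vel": joint speeds; "tau": joint torques, N m; "ee_pos": TCP position; "tcp_rot": TCP orientation; "contact_force": force on the tool from outside, world axes, zero at the start; "moment": the same for the moment, N m; "gripper_width": finger opening in m.
Only numpy, scipy, OpenCV 4.12 (cv2) and the standard library are available. Lean on these libraries where they do the work, as an engineer would, in place of code of your own. Each camera call takes 0.05 s, during which the arm holds its last target. There are 200 camera calls.

### The job

Lift the brass key fob out of the open, sloping mould, straight out past its sprung catch, without knocking the raised mould lid or dropping the fob. Then push the fob's eye in through the sprung gate of the snap hook on the stand so that the gate snaps shut behind it, and leave the fob hanging there still. Leave the oil bottle, steel padlock, bunch of keys and blue packet where they are.

Things in the scene. Friction and masses are not known exactly. Their poses are not given: they have to be found in the camera images.
- fob: cast brass key fob, 0.13 kg: bar 64 long (x), 18 wide (y), 12 mm thick (z); at its +x end a round eye of 7 mm bar, hole 30 mm across, eye centre 50 mm from the bar's middle. Origin: middle of the bar's underside; z out of its upper face. At the start it lies in the mould, eye uphill, with the position and axes of point cavity, 4 mm proud of the mould face
- eye_tip (a point): middle of the 7 mm bar at the outermost point of the fob's eye, at (68.5, 0, 6) mm in the fob's frame
- fob_mid (a point): centre of the fob's bar, at (0, 0, 6) mm in the fob's frame
- cavity (a point): middle of the steel-grey mould's cavity floor under the fob's bar, 134 mm above the bench. Axes: x up the slope, y across, z square out of the mould face, which slopes 34 degrees, low side toward the robot, and lies at z = 8 mm. The cavity fits the fob with 1.5 mm play at the sides; a core 23 mm across, 7 mm high, stands inside the eye
- lid (a joint): raised upper half of the mould, hinged across y at x = 88, z = 8 mm from point cavity; 0 = closed on the face, 1.57 = square to the face. A slab 120 mm long from the hinge, 104 mm wide, 22 mm thick on its far side. It starts at 1.36 to 1.48, so it leans out over the cavity toward the robot; a stiff hinge holds it
- lid_edge (a point): middle of the raised lid's free edge, 120 mm from the hinge
- hook_stand: steel stand, round foot of 72 mm and post of 14 mm, 360 mm tall, post and foot centred at x = 70 mm. On its -x side, on a sprung rod through a bush near the top, it carries a brass snap hook of 6 mm bar in the plane y = 0: upright spine at x = 19 mm, rounded bottom, upturned nose at x = -19 mm, 32 mm clear inside. Origin on the bench straight under the hook at rest; z up
- hook_seat (a point): where the middle of the eye's 7 mm bar lies when the fob hangs at the lowest point of the hook, 270 mm above the bench; axes as the stand's
- nose_tip (a point): very top of the hook's nose, a knob of 9 mm, at (-19, 0, 26.5) mm from the hook_seat
- gate (a joint): sprung gate of the snap hook, a bar of 5 mm, 49 mm long; at 0 it slants down at 45 degrees from its pivot and closes on the nose; positive = swung inward, to 0.62 rad. It takes 2 to 5 N and springs shut by itself. The eye's bar goes in just above the nose, pressing the gate inward, then down behind the nose, below the gate's end
- oiler: yellow oil bottle with red spout, standing, 40 mm across, 123 mm tall; origin at the middle of its foot; leave alone
- steel_padlock: steel padlock lying flat, 61x40x19 mm; origin under its centre; leave alone
- keys_loose: split ring with four keys, 73x127x10 mm; origin under its centre; leave alone
- blue_packet: small blue cardboard packet, 52x75x24 mm; origin under its centre; leave alone
- channel (a point): on the floor of an open channel for the fingers that runs across the mould, under the middle of the fob's bar; axes as point cavity, which lies 20 mm above it along z. The channel is 36 mm wide (x) and goes through the mould's whole 104 mm width (y), so both sides of the bar can be pinched there
- catch_ball (a point): centre of the 10 mm steel ball of a sprung catch at the mould's low end, at (-36, 0, 16) mm from point cavity, same axes; its dark housing reaches to x = -53 mm and z = 22 mm. The ball overlaps the end of the bar by 1 mm from above and gives way to a pull of about 5 N along z; after 15 mm the fob is clear of it. In a weak grip the fob turns askew or slips
- gate_pivot (a point): pivot of the gate near the top of the hook's spine, at (15, 0, 60.5) mm from hook_seat
- snap_hook (a joint): slide of the whole snap hook on its sprung rod: 0 at rest, positive = pushed back along the stand's x axis, to a firm stop at 28 mm. Its spring is softer (0.055 N per mm) than the gate's, so the hook first backs away when something presses on the gate, and the gate gives way only near or at the stop; hook_seat, nose_tip and gate_pivot move with it

How it is judged:
By the outcome, as a careful person would: the job done as asked, in the order asked, and still so for the second after the job is handed in, with the robot touching nothing.
It also fails if it takes over 69 s, if anything falls off the work surface, if the arm or the gripper's body presses on something with over 40 N, if the wrist force passes 120 N, or if a joint passes its speed limit or range.

## Working session

There is one attempt and no reset: what is moved stays moved. The work goes in short steps, Python scripts to look and compute and a tool call to move; the robot and the scene stay as the last step left them, time stands still between calls to the robot, and variables do not carry over. Pictures are saved under pics/ and viewed, about 8 in all and at most 12, crops included, and the job is handed in when it is done.

Besides the shell and the picture viewer there is one more tool, called as name(argument=value, ...), one argument or row to a line, values as JSON. play_rows: Moves the arm, as the interface text tells. Its arguments: {"type":"object","properties":{"delta_pos":{"type":"array"},"twist":{"type":"array"},"hand":{"type":"number"},"newtons":{"type":"number"}},"required":["delta_pos","twist"]}

```bash
mkdir -p pics
cat > h.py <<'E'
import numpy as np, cv2
from station import bot
from scipy.spatial.transform import Rotation as R
def snap(n,fn=None):
    p,d=bot.snapshot(n)
    if fn: cv2.imwrite('pics/'+fn,p[:,:,::-1]); np.save('pics/'+fn+'.npy',d)
    return p,d
def pts(n,d):
    c=bot.camera_params(n);v,u=np.mgrid[:480,:640]
    P=np.stack([(u-c['cx'])/c['fx']*d,(v-c['cy'])/c['fy']*d,d],-1)
    T=np.array(c['world_from_camera']);return P@T[:3,:3].T+T[:3,3]
def proj(n,X):
    c=bot.camera_params(n);T=np.linalg.inv(np.array(c['world_from_camera']))
    q=np.atleast_2d(X)@T[:3,:3].T+T[:3,3];return np.c_[q[:,0]/q[:,2]*c['fx']+c['cx'],q[:,1]/q[:,2]*c['fy']+c['cy']]
E
python3 - <<'E'
from h import *
np.set_printoptions(precision=4,suppress=True)
for n in('side','top'):
    snap(n,n+'1.png'); c=bot.camera_params(n); print(n,c['fx'],c['cx'],c['cy']); print(np.array(c['world_from_camera']))
print(bot.read_state())
E
```

```text
side 564.0640515033984 315.3518663743689 248.99822510939356
[[-0.9645 -0.0988  0.245   0.2031]
 [-0.2633  0.4317 -0.8627  1.0889]
 [-0.0205 -0.8966 -0.4424  0.8227]
 [ 0.      0.      0.      1.    ]]
top 523.0795719125941 327.3110169412012 243.08252244918592
[[-0.0542 -0.8084  0.5862 -0.2421]
 [-0.9985  0.0431 -0.0328 -0.0412]
 [ 0.0012 -0.5871 -0.8095  1.3283]
 [ 0.      0.      0.      1.    ]]
{'t': 0.1, 'qpos': array([ 1.0135,  0.2074,  1.5428, -0.    ,  1.3935, -0.1505]), 'joint_vel': array([ 0.0008, -0.0018, -0.0036,  0.0005, -0.0012,  0.0011]), 'tau': array([ -0.0015, -38.4094, -29.2547,  -0.0004,   0.005 ,   0.    ]), 'ee_pos': array([0.2272, 0.5275, 0.2302]), 'tcp_rot': array([-0.0003,  0.202 ,  0.9794, -0.001 ]), 'contact_force': array([-0.0197,  0.0865, -0.1656]), 'moment': array([-0.0146, -0.0543,  0.0251]), 'gripper_width': 0.08591815734163381}
```

View pics/side1.png

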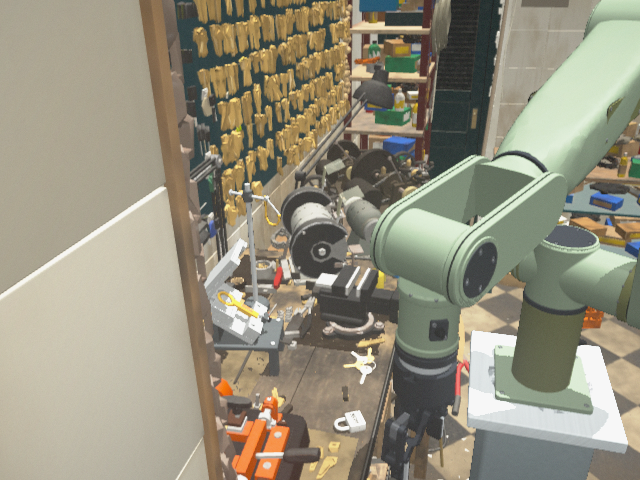

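View pics/top1.png

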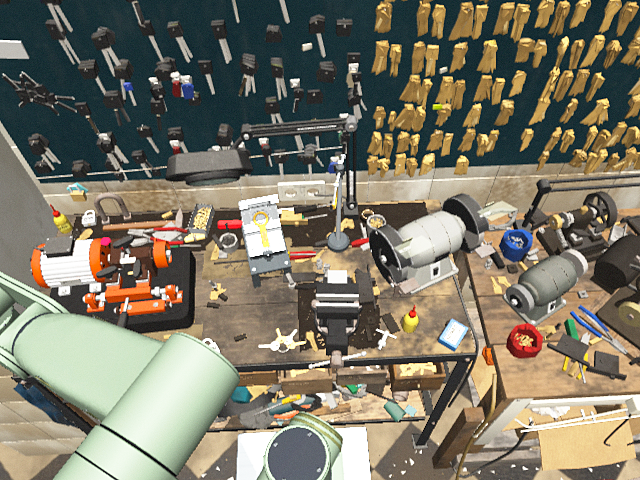

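Side view: mould at about (240,310), fob yellow (235,300), stand post (250,190–310), snap hook (265,205). Top view: mould at (262,235), fob (262,218), stand foot (340,242), hook near (335,195).

Run:
```python
from h import *
np.set_printoptions(precision=4,suppress=True)
a=cv2.imread('pics/side1.png')[170:380,195:300]; b=cv2.imread('pics/top1.png')[140:290,225:385]
a=cv2.resize(a,None,fx=2.85,fy=2.85,interpolation=cv2.INTER_CUBIC); b=cv2.resize(b,None,fx=3.1,fy=3.1,interpolation=cv2.INTER_CUBIC)
W=np.zeros((600,800,3),np.uint8); W[:a.shape[0],:a.shape[1]]=a; W[:b.shape[0],304:304+b.shape[1]]=b[:,:496]
cv2.imwrite('pics/crop1.png',W)
for n in('side','top'):
    img=cv2.imread(f'pics/{n}1.png'); d=np.load(f'pics/{n}1.png.npy'); X=pts(n,d)
    hsv=cv2.cvtColor(img,cv2.COLOR_BGR2HSV)
    m=(hsv[...,0]>14)&(hsv[...,0]<33)&(hsv[...,1]>120)&(hsv[...,2]>120)
    box=(X[...,0]>.3)&(X[...,0]<.9)&(X[...,1]>-.2)&(X[...,1]<.5)&(X[...,2]>.06)&(X[...,2]<.45)&(d>0)
    k,l,s,c=cv2.connectedComponentsWithStats((m&box).astype(np.uint8))
    for i in range(1,k):
        if s[i,4]>12: q=X[l==i]; print(n,s[i],c[i],np.median(q,0),q.min(0),q.max(0))
```

```text
side [264 201  17  25  91] [270.5275 215.9011] [ 0.6625 -0.109   0.2839] [ 0.6277 -0.1164  0.2643] [ 0.6735 -0.0992  0.3244]
side [218 292  40  26 242] [237.7893 305.2934] [0.6661 0.0966 0.1546] [0.6269 0.0768 0.1243] [0.7106 0.1203 0.1823]
top [332 190   6  20  40] [335.175 200.975] [ 0.6533 -0.1118  0.2845] [ 0.6256 -0.1171  0.265 ] [ 0.6664 -0.1019  0.3177]
top [253 211  16  36 141] [261.7447 226.9929] [0.6763 0.0916 0.1606] [0.6234 0.0775 0.1245] [0.7133 0.1172 0.1869]
```

View pics/crop1.png

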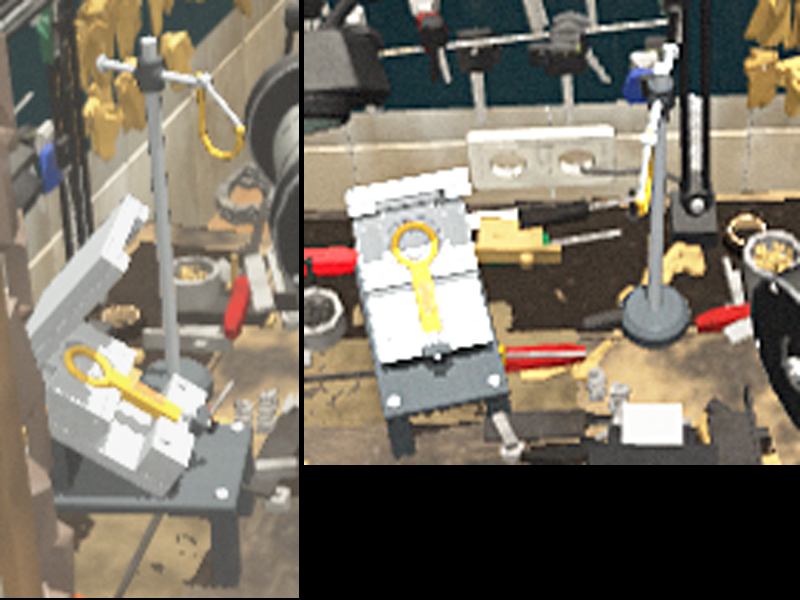

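```bash
cat > fit.py <<'E'
from h import *
np.set_printoptions(precision=4,suppress=True)
def cast(n,uv,p0,nrm):
    c=bot.camera_params(n);T=np.array(c['world_from_camera'])
    r=np.c_[(uv[:,0]-c['cx'])/c['fx'],(uv[:,1]-c['cy'])/c['fy'],np.ones(len(uv))]@T[:3,:3].T
    o=T[:3,3]; return o+r*(((p0-o)@nrm)/(r@nrm))[:,None]
def Rm(psi): return R.from_euler('ZY',[psi,-np.radians(34)]).as_matrix()
E
python3 - <<'E'
from fit import *
for n in('side','top'):
    img=cv2.imread(f'pics/{n}1.png'); d=np.load(f'pics/{n}1.png.npy'); X=pts(n,d)
    hsv=cv2.cvtColor(img,cv2.COLOR_BGR2HSV)
    m=(hsv[...,0]>14)&(hsv[...,0]<33)&(hsv[...,1]>90)&(hsv[...,2]>100)&(d>0)
    f=m&(abs(X[...,0]-.67)<.06)&(abs(X[...,1]-.097)<.035)&(X[...,2]>.115)&(X[...,2]<.2)
    v,u=np.nonzero(f); uv=np.c_[u,v].astype(float)
    c=np.array([.66,.09,.134]);psi=0.
    for _ in range(10):
        M=Rm(psi); Y=cast(n,uv,c+M[:,2]*9,M[:,2])
        L=(Y-c)@M; L[:,0]
        lo,hi=L[:,0].min(),L[:,0].max()
        q=L[:,:2]; w,V=np.linalg.eigh(np.cov(q.T)); a=V[:,1]*np.sign(V[0,1]); psi+=np.arctan2(a[1],a[0])*1.0
        shift=(lo+hi)/2-20e-3; my=(L[:,1].min()+L[:,1].max())/2
        # set reference height: 9mm along normal from a point at z=.134
        c=c+M[:,0]*shift+M[:,1]*q[:,1].mean(); 
        c=c+0; c[2]=c[2]
        dz=c[2]-.134
        c=c-np.array([0,0,dz])
    M=Rm(psi);L=(cast(n,uv,c+M[:,2]*.009,M[:,2])-c)@M
    print(n,'cavity',c,'yaw',psi,'ext',L.min(0),L.max(0),len(uv),'dz',dz)
    Lx=(X[f]-c)@M; print('depth-based med local',np.median(Lx,0), 'x',np.percentile(Lx[:,0],[2,98]))
    # mould face/whole cloud in local frame
    P=(X-c)@M; g=(d>0)&(abs(P[...,2]-.008)<.006)&(abs(P[...,1])<.06)&(P[...,0]>-.08)&(P[...,0]<.12)&(hsv[...,1]<60)
    pp=P[g]; print('mould y ext by x bins',[(x,pp[abs(pp[:,0]-x)<.006][:,1].min().round(4),pp[abs(pp[:,0]-x)<.006][:,1].max().round(4)) for x in(-.03,0.03,.05,.07)if (abs(pp[:,0]-x)<.006).any()], np.median(pp[:,2]))
    # hook
    h=m&(X[...,0]>.6)&(X[...,0]<.7)&(abs(X[...,1]+.11)<.03)&(X[...,2]>.25)&(X[...,2]<.345)
    q=X[h]; print('hook',len(q)); 
    for z in np.arange(.255,.335,.01):
        s=q[abs(q[:,2]-z)<.005]
        if len(s): print('  z',z.round(3),len(s),s[s[:,0].argmin()],s[s[:,0].argmax()])
    # post
    box=(d>0)&(X[...,0]>.66)&(X[...,0]<.76)&(abs(X[...,1]+.11)<.05)
    for z in (.1,.15,.2,.25,.3,.34):
        s=X[box&(abs(X[...,2]-z)<.012)]; 
        print('  post z',z,len(s),np.median(s,0) if len(s) else '',(s.min(0),s.max(0)) if len(s) else '')
E
```

```text
side cavity [ 0.4023 12.115   0.134 ] yaw 0.19282282314833582 ext [ -2.0659 -13.6402   0.009 ] [ -1.7952 -13.5228   0.009 ] 298 dz 2.0874156422823198e-07
depth-based med local [ -1.6834 -11.8445   1.1583] x [-1.7289 -1.6328]
mould y ext by x bins [] nan
hook 101
  z 0.265 18 [ 0.6389 -0.1066  0.2675] [ 0.6604 -0.1086  0.2672]
  z 0.275 22 [ 0.632  -0.1032  0.2776] [ 0.6689 -0.1124  0.2782]
  z 0.285 20 [ 0.6286 -0.1014  0.2839] [ 0.6711 -0.1131  0.2884]
  z 0.295 16 [ 0.6277 -0.1006  0.2949] [ 0.6712 -0.1138  0.2908]
  z 0.305 8 [ 0.6674 -0.1136  0.3097] [ 0.6704 -0.1138  0.3041]
  z 0.315 10 [ 0.6652 -0.1092  0.3195] [ 0.6735 -0.1164  0.3107]
  z 0.325 5 [ 0.666  -0.1117  0.321 ] [ 0.6716 -0.1127  0.3202]
  z 0.335 2 [ 0.6674 -0.1115  0.3391] [ 0.6699 -0.1114  0.339 ]
  post z 0.1 42 [ 0.7157 -0.121   0.1008] (array([ 0.711 , -0.1289,  0.088 ]), array([ 0.7263, -0.1159,  0.1115]))
  post z 0.15 43 [ 0.7168 -0.1221  0.1505] (array([ 0.7101, -0.1313,  0.1385]), array([ 0.7254, -0.1148,  0.1613]))
  post z 0.2 46 [ 0.7169 -0.1217  0.2004] (array([ 0.7106, -0.1286,  0.1884]), array([ 0.
[... 1038 characters left out ...]
  0.33  ] [ 0.6564 -0.116   0.33  ]
  post z 0.1 25 [ 0.71   -0.1264  0.099 ] (array([ 0.7072, -0.1327,  0.0885]), array([ 0.7153, -0.1203,  0.111 ]))
  post z 0.15 23 [ 0.7105 -0.1255  0.1512] (array([ 0.7043, -0.1314,  0.1385]), array([ 0.7157, -0.1201,  0.161 ]))
  post z 0.2 27 [ 0.7098 -0.1274  0.2004] (array([ 0.7064, -0.1333,  0.1882]), array([ 0.7151, -0.1216,  0.2119]))
  post z 0.25 23 [ 0.7096 -0.1264  0.2506] (array([ 0.706 , -0.1322,  0.2392]), array([ 0.7125, -0.1232,  0.2604]))
  post z 0.3 27 [ 0.7074 -0.1277  0.298 ] (array([ 0.661 , -0.1339,  0.2903]), array([ 0.7179, -0.1143,  0.3114]))
  post z 0.34 125 [ 0.7059 -0.1237  0.3358] (array([ 0.6617, -0.1441,  0.3284]), array([ 0.7597, -0.1087,  0.3518]))
  return _methods._mean(a, axis=axis, dtype=dtype,
  ret = ret.dtype.type(ret / rcount)
```

```bash
cat >> fit.py <<'E'
def fitfob():
  for n in('side','top'):
    img=cv2.imread(f'pics/{n}1.png'); d=np.load(f'pics/{n}1.png.npy'); X=pts(n,d)
    hsv=cv2.cvtColor(img,cv2.COLOR_BGR2HSV)
    m=(hsv[...,0]>14)&(hsv[...,0]<33)&(hsv[...,1]>90)&(hsv[...,2]>100)&(d>0)
    f=m&(abs(X[...,0]-.67)<.06)&(abs(X[...,1]-.097)<.035)&(X[...,2]>.115)&(X[...,2]<.2)
    k,l,s,_=cv2.connectedComponentsWithStats(f.astype(np.uint8)); f=l==1+s[1:,4].argmax()
    v,u=np.nonzero(f); uv=np.c_[u,v].astype(float)
    c=np.array([.66,.09,.134]);psi=.19
    for _ in range(15):
        M=Rm(psi); L=(cast(n,uv,c+M[:,2]*.009,M[:,2])-c)@M
        bar=L[L[:,0]<.028]; eye=L[L[:,0]>.033]
        bc=bar.mean(0); ec=np.array([(eye[:,0].min()+eye[:,0].max())/2,(eye[:,1].min()+eye[:,1].max())/2])
        a=np.arctan2(ec[1]-bc[1],ec[0]-bc[0])
        psi+=a*.5
        sx=(L[:,0].min()+L[:,0].max())/2-.020
        c=c+M[:,0]*sx+M[:,1]*bc[1]; c[2]=.134
    print(n,'cavity',c,'yaw',psi,'ext',L.min(0),L.max(0),len(uv),'eye',ec,'bar',bc)
    print('  depth-local median',np.median((X[f]-c)@M,0))
    P=(X-c)@M; b=(d>0)&(abs(P[...,1])<.07)
    for x in(-.025,.03,.05,.075):
        g=P[b&(abs(P[...,0]-x)<.006)&(abs(P[...,2]-.008)<.006)&(hsv[...,1]<60)]
        if len(g): print('  face x',x,'y',g[:,1].min(),g[:,1].max(),'z',np.median(g[:,2]))
    g=P[b&(abs(P[...,1])<.045)&(P[...,2]>.03)&(P[...,2]<.14)&(P[...,0]>.03)&(P[...,0]<.13)]
    for z in(.04,.07,.1,.12):
        q=g[abs(g[:,2]-z)<.008]
        if len(q): print('  lid z',z,'x',np.percentile(q[:,0],[2,50,98]))
E
python3 - <<'E'
from fit import *
fitfob()
X=pts('top',np.load('pics/top1.png.npy')); d=np.load('pics/top1.png.npy')
H={}
for p in X[d>0]:
    if .3<p[0]<.8 and -.25<p[1]<.55 and p[2]<.8: k=(int(p[0]//.05),int(p[1]//.05)); H[k]=max(H.get(k,0),p[2])
for i in range(6,16): print(round(i*.05,2),[int(1000*H.get((i,j),-.001)) for j in range(-5,11)])
E
```

```text
side cavity [0.6583 0.0927 0.134 ] yaw 0.20134759542270472 ext [-0.0315 -0.0225  0.009 ] [0.0715 0.0225 0.009 ] 298 eye [0.0523 0.    ] bar [-0.0006  0.      0.009 ]
  depth-local median [0.0182 0.0041 0.0105]
  face x -0.025 y -0.0528191307643105 0.05351835384320356 z 0.008587016881871367
  face x 0.03 y -0.05534482361810143 0.05178972869962754 z 0.00887402877697398
  face x 0.05 y -0.05426417546950234 0.05016147297079482 z 0.008579192562008462
  face x 0.075 y -0.05725467241486352 0.052687757447680374 z 0.008535751275905458
  lid z 0.04 x [0.0911 0.107  0.1086]
  lid z 0.07 x [0.0863 0.1033 0.1046]
  lid z 0.1 x [0.0782 0.0995 0.1007]
  lid z 0.12 x [0.0752 0.0964 0.0981]
top cavity [0.6579 0.0901 0.134 ] yaw 0.1758030629504811 ext [-0.0311 -0.0213  0.009 ] [0.0711 0.0213 0.009 ] 198 eye [ 0.0526 -0.    ] bar [-0.0011 -0.      0.009 ]
  depth-local median [0.0214 0.0005 0.0122]
  face x -0.025 y -0.052114613157903986 0.050007978722252246 z 0.00934104754840054
  face x 0.03 y -0.05140347310549419 0.05120435231324282 z 0.009271696394322185
  face x 0.05 y -0.05057351617309663 0.05153
[... 279 characters left out ...]
0, 0, 0, 0]
0.35 [22, 148, 151, 150, 20, 13, 12, 8, 24, 24, 14, 0, 0, 135, 136, -1]
0.4 [14, 151, 151, 152, 150, 10, 9, 19, 22, 19, 14, 68, 68, 139, 133, 69]
0.45 [280, 150, 152, 152, 30, 9, 7, 9, 8, 9, 61, 125, 125, 128, 127, 128]
0.5 [220, 59, 136, 133, 42, 54, 8, 7, 7, 39, 42, 128, 145, 188, 186, 188]
0.55 [225, 59, 47, 50, 53, 87, 125, 116, 7, 53, 51, 72, 178, 218, 220, 199]
0.6 [216, 78, 325, 72, 74, 132, 292, 297, 60, 66, 11, 148, 177, 216, 216, 199]
0.65 [75, 73, 341, 47, 54, 297, 298, 372, 388, 401, 408, 385, 109, 106, 65, 63]
0.7 [77, 30, 363, 29, 11, 180, 226, 388, 397, 406, 413, 389, 111, 111, 107, 6]
0.75 [75, 564, 420, 420, 521, 425, 426, 430, 378, 57, 543, 535, 91, -1, 370, 23]
```

```bash
cat > go.py <<'E'
from fit import *
CAV=np.array([.658,.091,.134]); CM=Rm(.188); CR=CM@np.diag([-1.,1,-1])
def cur():
    s=bot.read_state(); q=s['tcp_rot']; return np.array(s['ee_pos']),R.from_quat([q[1],q[2],q[3],q[0]]),s
def rows(*legs):
    """legs: (pos, Rmat, n). prints rows json"""
    p,r,s=cur(); D=[];T=[]
    for pos,M,n in legs:
        tgt=R.from_matrix(M); w=(r.inv()*tgt).as_rotvec()/n; dp=(np.array(pos)-p)/n
        for i in range(n):
            t=np.round(r.inv().apply(dp),4); p=p+r.apply(t); w2=np.round(w,4); r=r*R.from_rotvec(w2); D.append(t.tolist());T.append(w2.tolist())
    print('max shift',np.abs(D).max(),'turn',np.linalg.norm(T,axis=1).max()); print('{"delta_pos":',D,',"twist":',T)
    print('end',p,r.as_matrix().round(3).tolist());
E
python3 - <<'E'
from go import *
rows(([.45,.30,.40],CR,12))
E
```

```text
max shift 0.0247 turn 0.06949827335984686
{"delta_pos": [[-0.0246, -0.0101, -0.0141], [-0.0247, -0.0111, -0.0131], [-0.0247, -0.0121, -0.0121], [-0.0247, -0.0131, -0.0111], [-0.0246, -0.0141, -0.0101], [-0.0243, -0.0151, -0.0092], [-0.024, -0.0162, -0.0082], [-0.0236, -0.0172, -0.0073], [-0.023, -0.0182, -0.0065], [-0.0224, -0.0192, -0.0057], [-0.0217, -0.0202, -0.0049], [-0.021, -0.0211, -0.0042]] ,"twist": [[-0.0149, -0.048, -0.048], [-0.0149, -0.048, -0.048], [-0.0149, -0.048, -0.048], [-0.0149, -0.048, -0.048], [-0.0149, -0.048, -0.048], [-0.0149, -0.048, -0.048], [-0.0149, -0.048, -0.048], [-0.0149, -0.048, -0.048], [-0.0149, -0.048, -0.048], [-0.0149, -0.048, -0.048], [-0.0149, -0.048, -0.048], [-0.0149, -0.048, -0.048]]
end [0.45   0.3    0.3999] [[-0.815, -0.187, 0.549], [-0.154, 0.982, 0.105], [-0.559, 0.001, -0.829]]
```

play_rows(
  delta_pos=[
    [-0.0246,-0.0101,-0.0141],
    [-0.0247,-0.0111,-0.0131],
    [-0.0247,-0.0121,-0.0121],
    [-0.0247,-0.0131,-0.0111],
    [-0.0246,-0.0141,-0.0101],
    [-0.0243,-0.0151,-0.0092],
    [-0.024,-0.0162,-0.0082],
    [-0.0236,-0.0172,-0.0073],
    [-0.023,-0.0182,-0.0065],
    [-0.0224,-0.0192,-0.0057],
    [-0.0217,-0.0202,-0.0049],
    [-0.021,-0.0211,-0.0042],
  ],
  twist=[
    [-0.0149,-0.048,-0.048],
    [-0.0149,-0.048,-0.048],
    [-0.0149,-0.048,-0.048],
    [-0.0149,-0.048,-0.048],
    [-0.0149,-0.048,-0.048],
    [-0.0149,-0.048,-0.048],
    [-0.0149,-0.048,-0.048],
    [-0.0149,-0.048,-0.048],
    [-0.0149,-0.048,-0.048],
    [-0.0149,-0.048,-0.048],
    [-0.0149,-0.048,-0.048],
    [-0.0149,-0.048,-0.048],
  ],
  hand=0.06,
)

```text
t: 1.6
ee_pos: [0.4503, 0.2996, 0.4006]
tcp_rot: [0.292, -0.09, 0.952, 0.028]
contact_force: [-0.0, 0.3, 0.6]
gripper_width: 0.0598
```

Run:
```python
from go import *
p,r,s=cur(); print(p,r.as_matrix().round(3).tolist(),s['qpos'],s['t'])
rows((CAV+CM@[0,0,.10],CR,11))
```

```text
[0.4503 0.2996 0.4006] [[-0.813, -0.188, 0.55], [-0.155, 0.982, 0.107], [-0.56, 0.001, -0.828]] [ 0.5393 -0.2934  1.7883 -0.2172  1.0899 -1.175 ] 1.6
max shift 0.0222 turn 0.00022360679774997898
{"delta_pos": [[0.0012, -0.0222, 0.0194], [0.0011, -0.0222, 0.0194], [0.0011, -0.0222, 0.0194], [0.0011, -0.0222, 0.0194], [0.0011, -0.0222, 0.0194], [0.0011, -0.0222, 0.0194], [0.0011, -0.0222, 0.0194], [0.0011, -0.0222, 0.0194], [0.0011, -0.0222, 0.0194], [0.0011, -0.0222, 0.0194], [0.0011, -0.0222, 0.0194]] ,"twist": [[0.0002, 0.0001, 0.0], [0.0002, 0.0001, 0.0], [0.0002, 0.0001, 0.0], [0.0002, 0.0001, 0.0], [0.0002, 0.0001, 0.0], [0.0002, 0.0001, 0.0], [0.0002, 0.0001, 0.0], [0.0002, 0.0001, 0.0], [0.0002, 0.0001, 0.0], [0.0002, 0.0001, 0.0], [0.0002, 0.0001, 0.0]]
end [0.6036 0.0803 0.2169] [[-0.814, -0.187, 0.55], [-0.155, 0.982, 0.104], [-0.56, -0.001, -0.829]]
```

play_rows(
  delta_pos=[
    [0.0012,-0.0222,0.0194],
    [0.0011,-0.0222,0.0194],
    [0.0011,-0.0222,0.0194],
    [0.0011,-0.0222,0.0194],
    [0.0011,-0.0222,0.0194],
    [0.0011,-0.0222,0.0194],
    [0.0011,-0.0222,0.0194],
    [0.0011,-0.0222,0.0194],
    [0.0011,-0.0222,0.0194],
    [0.0011,-0.0222,0.0194],
    [0.0011,-0.0222,0.0194],
    [0,0,0],
  ],
  twist=[
    [0,0,0],
    [0,0,0],
    [0,0,0],
    [0,0,0],
    [0,0,0],
    [0,0,0],
    [0,0,0],
    [0,0,0],
    [0,0,0],
    [0,0,0],
    [0,0,0],
    [0,0,0],
  ],
)

```text
t: 3.1
ee_pos: [0.6022, 0.08, 0.214]
tcp_rot: [0.289, -0.088, 0.953, 0.029]
contact_force: [0.7, 0.1, 0.2]
gripper_width: 0.0601
```

Run:
```python
from go import *
for n in('side','top'): snap(n,n+'2.png')
p,r,s=cur(); print(p,((p-CAV)@CM).round(4),r.as_matrix().round(3).tolist(),s['contact_force'])
a=cv2.imread('pics/side2.png')[150:360,195:300]; b=cv2.imread('pics/top2.png')[140:290,205:365]
a=cv2.resize(a,None,fx=2.85,fy=2.85,interpolation=cv2.INTER_CUBIC); b=cv2.resize(b,None,fx=3.1,fy=3.1,interpolation=cv2.INTER_CUBIC)
W=np.zeros((600,800,3),np.uint8); W[:a.shape[0],:a.shape[1]]=a; W[:b.shape[0],304:304+b.shape[1]]=b[:,:496]
cv2.imwrite('pics/crop2.png',W)
for n in('side','top'): print(n,proj(n,p))
```

```text
[0.6027 0.0813 0.2162] [-0.0006  0.0008  0.0995] [[-0.815, -0.186, 0.549], [-0.153, 0.983, 0.107], [-0.559, 0.003, -0.829]] [-0.5521 -1.0142  0.0441]
side [[266.2282 280.6439]]
top [[263.5884 233.8099]]
```

View pics/crop2.png

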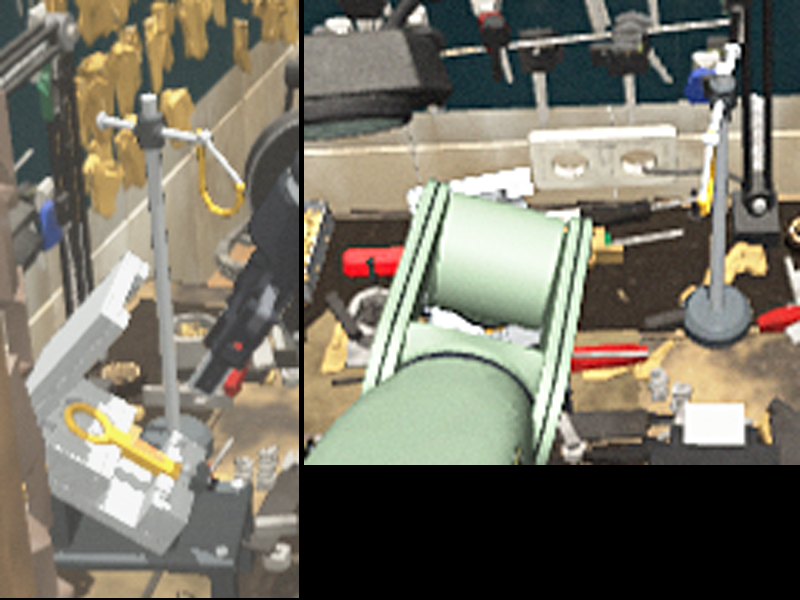

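The side crop shows the fingers tilted square to the mould, tips at about image (267,285), matching the projection. The top view is blocked by the arm. Descending.

play_rows(
  delta_pos=[
    [0,0,0.012],
    [0,0,0.012],
    [0,0,0.012],
    [0,0,0.012],
    [0,0,0.01],
    [0,0,0.01],
    [0,0,0.01],
    [0,0,0.008],
    [0,0,0.008],
    [0,0,0.008],
    [0,0,0.006],
    [0,0,0],
  ],
  twist=[
    [0,0,0],
    [0,0,0],
    [0,0,0],
    [0,0,0],
    [0,0,0],
    [0,0,0],
    [0,0,0],
    [0,0,0],
    [0,0,0],
    [0,0,0],
    [0,0,0],
    [0,0,0],
  ],
)

```text
t: 4.7
ee_pos: [0.6624, 0.0927, 0.1266]
tcp_rot: [0.291, -0.089, 0.952, 0.029]
contact_force: [-0.5, -0.6, 0.2]
gripper_width: 0.06
```

Run:
```python
from go import *
snap('side','side3.png')
p,r,s=cur(); print(p,((p-CAV)@CM).round(4),s['contact_force'],s['t'])
a=cv2.imread('pics/side3.png')[200:360,195:355]
cv2.imwrite('pics/crop3.png',cv2.resize(a,None,fx=3.7,fy=3.7,interpolation=cv2.INTER_CUBIC))
```

```text
[0.6625 0.0927 0.127 ] [ 0.      0.0008 -0.0085] [-0.8215  0.9202 -0.2086] 4.75
```

View pics/crop3.png

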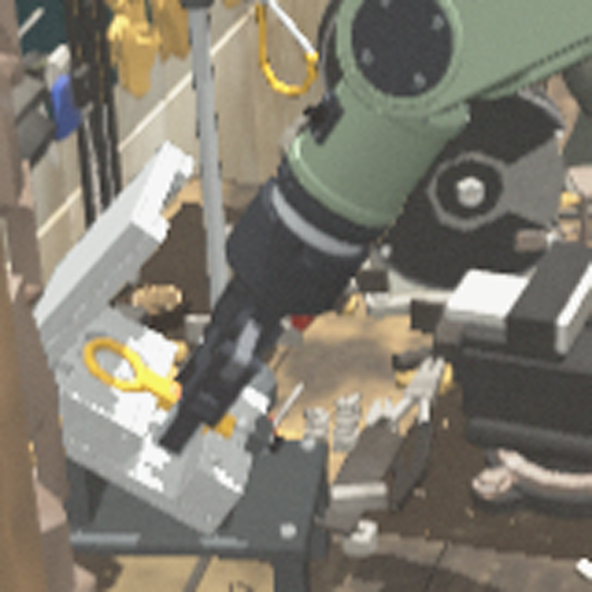

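The fingers are in the channel either side of the bar, with no contact force. 3 mm deeper, then close.

play_rows(
  delta_pos=[
    [0,0,0.0035],
    [0,0,0],
  ],
  twist=[
    [0,0,0],
    [0,0,0],
  ],
)

```text
t: 5.0
ee_pos: [0.6645, 0.093, 0.1243]
tcp_rot: [0.291, -0.089, 0.952, 0.029]
contact_force: [0.4, -0.8, -0.0]
gripper_width: 0.0599
```

play_rows(
  delta_pos=[
    [0,0,0],
    [0,0,0],
    [0,0,0],
    [0,0,0],
    [0,0,0],
    [0,0,0],
    [0,0,0],
    [0,0,0],
  ],
  twist=[
    [0,0,0],
    [0,0,0],
    [0,0,0],
    [0,0,0],
    [0,0,0],
    [0,0,0],
    [0,0,0],
    [0,0,0],
  ],
  hand=0.005,
  newtons=90,
)

```text
t: 6.0
ee_pos: [0.6645, 0.0927, 0.1247]
tcp_rot: [0.292, -0.089, 0.952, 0.028]
contact_force: [-4.5, -2.4, 4.4]
gripper_width: 0.0164
```

Run:
```python
from go import *
p,r,s=cur(); print(p,((p-CAV)@CM).round(4),s['contact_force'],CM.T@s['contact_force'],s['moment'],s['gripper_width'])
```

```text
[0.6645 0.0927 0.1247] [ 0.0004  0.0005 -0.0114] [-4.4644 -2.3691  4.4391] [-1.5207 -1.493   6.3803] [-0.4521  0.4911 -0.0788] 0.016397499439330006
```

play_rows(
  delta_pos=[
    [0,0,-0.003],
    [0,0,-0.003],
    [0,0,-0.003],
    [0,0,-0.003],
    [0,0,-0.003],
    [0,0,-0.003],
    [0,0,-0.004],
    [0,0,-0.004],
    [0,0,-0.004],
    [0,0,-0.005],
    [0,0,0],
    [0,0,0],
  ],
  twist=[
    [0,0,0],
    [0,0,0],
    [0,0,0],
    [0,0,0],
    [0,0,0],
    [0,0,0],
    [0,0,0],
    [0,0,0],
    [0,0,0],
    [0,0,0],
    [0,0,0],
    [0,0,0],
  ],
)

```text
t: 7.5
ee_pos: [0.6452, 0.0893, 0.1533]
tcp_rot: [0.291, -0.089, 0.952, 0.029]
contact_force: [-0.4, 0.6, -1.2]
gripper_width: 0.0161
```

Run:
```python
from go import *
snap('side','side4.png')
p,r,s=cur(); print(p,((p-CAV)@CM).round(4),s['contact_force'],s['gripper_width'])
a=cv2.imread('pics/side4.png')[200:360,195:355]
cv2.imwrite('pics/crop4.png',cv2.resize(a,None,fx=3.7,fy=3.7,interpolation=cv2.INTER_CUBIC))
```

```text
[0.6452 0.0893 0.1532] [0.     0.0007 0.0231] [-0.1074 -0.5732 -1.776 ] 0.016202702039552288
```

View pics/crop4.png

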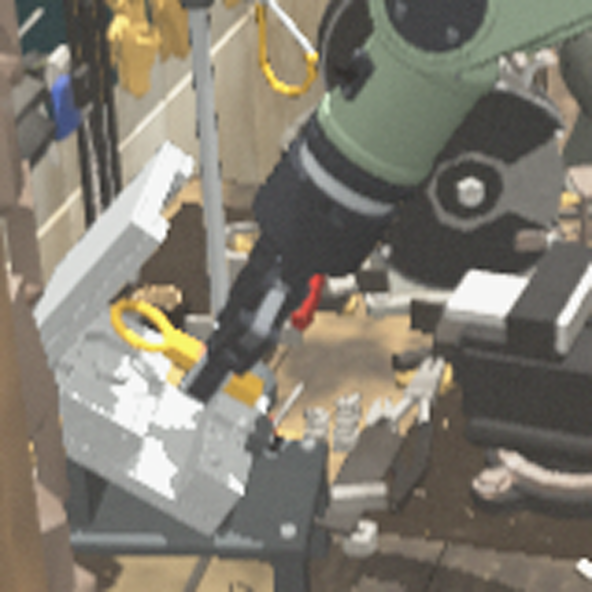

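The fob is out of the mould, held square in the fingers. The lid hasn't moved. Now go to the staging pose by the hook.

```bash
cat >> go.py <<'E'
SEAT=np.array([.649,-.1105,.270]); YS=-.24; SM=R.from_euler('z',YS).as_matrix()
TIP=np.array([-.0683,-.0007,-.0174])
def RS(pitch): return R.from_euler('ZY',[YS,-np.radians(pitch)]).as_matrix()@np.diag([-1.,1,-1])
def tcp(st,pitch): return SEAT+SM@(np.array(st)/1000)-RS(pitch)@TIP
def where():
    p,r,s=cur(); print('t',s['t'],'tcp',p,'eye in stand mm',(1000*SM.T@(p+r.apply(TIP)-SEAT)).round(1),'pitch',np.degrees(np.arcsin(-r.as_matrix()[2,0])).round(1),'F stand',(SM.T@s['contact_force']).round(1),'w',s['gripper_width'].__round__(4))
E
python3 - <<'E'
from go import *
where()
rows((CAV+CM@[-.05,0,.06],CR,3),(tcp([-50,0,40],40),RS(40),9))
E
```

```text
t 7.55 tcp [0.6452 0.0893 0.1532] eye in stand mm [ -8.3 211.9 -64.2] pitch 34.0 F stand [ 0.  -0.6 -1.8] w 0.0162
max shift 0.0186 turn 0.0489306652315294
{"delta_pos": [[0.0167, -0.0002, -0.0123], [0.0167, -0.0002, -0.0123], [0.0167, -0.0002, -0.0123], [-0.0011, -0.0176, -0.0123], [-0.0019, -0.0178, -0.0118], [-0.0027, -0.0181, -0.0112], [-0.0035, -0.0183, -0.0107], [-0.0043, -0.0184, -0.0101], [-0.0051, -0.0185, -0.0095], [-0.0059, -0.0186, -0.0089], [-0.0067, -0.0186, -0.0083], [-0.0075, -0.0185, -0.0077]] ,"twist": [[0.0006, 0.0003, -0.0005], [0.0006, 0.0003, -0.0005], [0.0006, 0.0003, -0.0005], [0.0286, -0.0115, 0.038], [0.0286, -0.0115, 0.038], [0.0286, -0.0115, 0.038], [0.0286, -0.0115, 0.038], [0.0286, -0.0115, 0.038], [0.0286, -0.0115, 0.038], [0.0286, -0.0115, 0.038], [0.0286, -0.0115, 0.038], [0.0286, -0.0115, 0.038]]
end [ 0.5607 -0.0881  0.2527] [[-0.744, 0.238, 0.625], [0.182, 0.971, -0.153], [-0.643, 0.0, -0.766]]
```

play_rows(
  delta_pos=[
    [0.0167,0,-0.0123],
    [0.0167,0,-0.0123],
    [0.0167,0,-0.0123],
    [-0.0011,-0.0176,-0.0123],
    [-0.0019,-0.0178,-0.0118],
    [-0.0027,-0.0181,-0.0112],
    [-0.0035,-0.0183,-0.0107],
    [-0.0043,-0.0184,-0.0101],
    [-0.0051,-0.0185,-0.0095],
    [-0.0059,-0.0186,-0.0089],
    [-0.0067,-0.0186,-0.0083],
    [-0.0075,-0.0185,-0.0077],
  ],
  twist=[
    [0,0,0],
    [0,0,0],
    [0,0,0],
    [0.0286,-0.0115,0.038],
    [0.0286,-0.0115,0.038],
    [0.0286,-0.0115,0.038],
    [0.0286,-0.0115,0.038],
    [0.0286,-0.0115,0.038],
    [0.0286,-0.0115,0.038],
    [0.0286,-0.0115,0.038],
    [0.0286,-0.0115,0.038],
    [0.0286,-0.0115,0.038],
  ],
)

```text
t: 9.05
ee_pos: [0.5603, -0.0889, 0.253]
tcp_rot: [0.34, 0.114, 0.933, -0.04]
contact_force: [0.1, 0.3, -1.9]
gripper_width: 0.0161
```

play_rows(
  delta_pos=[
    [0,0,0],
    [0,0,0],
  ],
  twist=[
    [0,0,0],
    [0,0,0],
  ],
)

```text
t: 9.3
ee_pos: [0.5602, -0.0877, 0.2519]
tcp_rot: [0.34, 0.113, 0.933, -0.039]
contact_force: [-0.1, -0.1, -2.0]
gripper_width: 0.0163
```

Run:
```python
from go import *
where()
snap('side','side5.png'); snap('top','top5.png')
p,r,s=cur(); e=p+r.apply(TIP); nose=SEAT+SM@[-.019,0,.0265]
for n in('side','top'): print(n,'eye',proj(n,e),'nose',proj(n,nose),'seat',proj(n,SEAT))
a=cv2.imread('pics/side5.png')[180:300,220:360];b=cv2.imread('pics/top5.png')[140:290,270:400]
a=cv2.resize(a,None,fx=3,fy=3,interpolation=cv2.INTER_CUBIC); b=cv2.resize(b,None,fx=2.9,fy=2.9,interpolation=cv2.INTER_CUBIC)
W=np.zeros((440,800,3),np.uint8); W[:360,:420]=a; W[:b.shape[0],421:421+b.shape[1]]=b
cv2.imwrite('pics/crop5.png',W)
# yellow comps
for n in('side','top'):
    img=cv2.imread(f'pics/{n}5.png'); d=np.load(f'pics/{n}5.png.npy'); X=pts(n,d); hsv=cv2.cvtColor(img,cv2.COLOR_BGR2HSV)
    m=(hsv[...,0]>14)&(hsv[...,0]<33)&(hsv[...,1]>90)&(hsv[...,2]>100)&(d>0)&(X[...,0]>.5)&(X[...,0]<.7)&(abs(X[...,1]+.1)<.05)&(X[...,2]>.18)&(X[...,2]<.345)
    k,l,st,c=cv2.connectedComponentsWithStats(m.astype(np.uint8),connectivity=8)
    for i in range(1,k):
        if st[i,4]>8: 
            q=((X[l==i]-SEAT)@SM*1000).round(1); f=((X[l==i]-p)@r.as_matrix()*1000); print(n,st[i],'stand min/max',q.min(0),q.max(0),'tool',f.min(0).round(1),f.max(0).round(1))
```

```text
t 9.3 tcp [ 0.5602 -0.0877  0.2519] eye in stand mm [-50.5   0.2  39.2] pitch 40.0 F stand [-0.  -0.1 -2. ] w 0.0163
side eye [[290.3886 211.0526]] nose [[279.5765 213.4326]] seat [[273.5684 222.0677]]
top eye [[331.154  209.6162]] nose [[333.5487 203.3736]] seat [[334.719  204.4737]]
side [264 201  17  25  99] stand min/max [-22.8  -3.4  -6.3] [24.6  7.9 54.4] tool [-132.4   -4.8    9.2] [-71.9   6.5  55.3]
side [288 209  19  21 149] stand min/max [-94.7 -16.7   2.3] [-46.7  27.6  43.9] tool [-72.2 -18.  -28.1] [-15.   26.3 -12.3]
side [310 234  11  10  65] stand min/max [-130.5   -7.2  -28.3] [-108.    13.3   -3.6] tool [  8.5  -8.6 -28.7] [ 30.8  11.9 -10.5]
top [322 189  17  38 155] stand min/max [-87.3 -20.8  -4.3] [21.1 21.3 50. ] tool [-122.7  -22.1  -29.4] [-28.1  20.   53.7]
```

View pics/crop5.png

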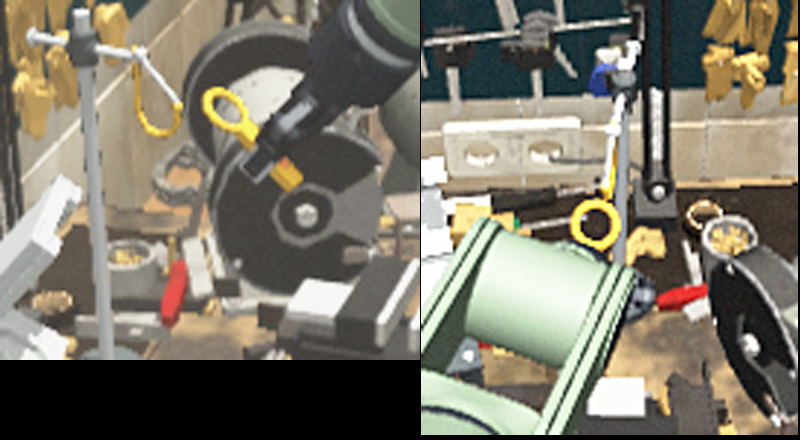

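The fob sits in the grip as computed: tool x −72 to +31 mm, eye ring centred on the hook plane to about 1 mm. The hook is open ahead of it, so I push the gate in.

Run:
```python
from go import *
rows((tcp([-32,0,33],40),RS(40),2),(tcp([23,0,33],40),RS(40),10))
```

```text
max shift 0.0082 turn 0.0016583123951777
{"delta_pos": [[-0.0053, -0.0004, 0.0082], [-0.0053, -0.0004, 0.0082], [-0.0042, 0.0, 0.0035], [-0.0042, 0.0, 0.0035], [-0.0042, 0.0, 0.0035], [-0.0042, 0.0, 0.0035], [-0.0042, 0.0, 0.0035], [-0.0042, 0.0, 0.0035], [-0.0042, 0.0, 0.0035], [-0.0042, 0.0, 0.0035], [-0.0042, 0.0, 0.0035], [-0.0042, 0.0, 0.0035]] ,"twist": [[0.0013, -0.0005, -0.0009], [0.0013, -0.0005, -0.0009], [0.0, -0.0, 0.0], [0.0, -0.0, 0.0], [0.0, -0.0, 0.0], [0.0, -0.0, 0.0], [0.0, -0.0, 0.0], [0.0, -0.0, 0.0], [0.0, -0.0, 0.0], [0.0, -0.0, 0.0], [0.0, -0.0, 0.0], [0.0, -0.0, 0.0]]
end [ 0.6312 -0.1055  0.2459] [[-0.744, 0.238, 0.624], [0.182, 0.971, -0.153], [-0.643, 0.0, -0.766]]
```

play_rows(
  delta_pos=[
    [-0.0053,-0.0004,0.0082],
    [-0.0053,-0.0004,0.0082],
    [-0.0042,0.0,0.0035],
    [-0.0042,0.0,0.0035],
    [-0.0042,0.0,0.0035],
    [-0.0042,0.0,0.0035],
    [-0.0042,0.0,0.0035],
    [-0.0042,0.0,0.0035],
    [-0.0042,0.0,0.0035],
    [-0.0042,0.0,0.0035],
    [-0.0042,0.0,0.0035],
    [-0.0042,0.0,0.0035],
  ],
  twist=[
    [0,0,0],
    [0,0,0],
    [0,0,0],
    [0,0,0],
    [0,0,0],
    [0,0,0],
    [0,0,0],
    [0,0,0],
    [0,0,0],
    [0,0,0],
    [0,0,0],
    [0,0,0],
  ],
)

```text
t: 10.9
ee_pos: [0.6314, -0.1058, 0.2461]
tcp_rot: [0.339, 0.113, 0.933, -0.039]
contact_force: [-2.3, 0.9, -1.2]
gripper_width: 0.0159
```

play_rows(
  delta_pos=[
    [0,0,0],
    [0,0,0],
  ],
  twist=[
    [0,0,0],
    [0,0,0],
  ],
)

```text
t: 11.15
ee_pos: [0.6316, -0.1059, 0.247]
tcp_rot: [0.34, 0.113, 0.933, -0.04]
contact_force: [-3.4, 0.4, -1.0]
gripper_width: 0.0163
```

```bash
cat > look.py <<'E'
from go import *
import sys
k=sys.argv[1]; where()
snap('side',f'side{k}.png'); snap('top',f'top{k}.png')
a=cv2.imread(f'pics/side{k}.png')[185:265,230:320];b=cv2.imread(f'pics/top{k}.png')[160:240,300:370]
a=cv2.resize(a,None,fx=4.9,fy=4.9,interpolation=cv2.INTER_CUBIC); b=cv2.resize(b,None,fx=4.9,fy=4.9,interpolation=cv2.INTER_CUBIC)
cv2.imwrite(f'pics/crop{k}.png',np.hstack([a,b]))
E
python3 look.py 6
```

```text
t 11.15 tcp [ 0.6316 -0.1059  0.247 ] eye in stand mm [23.2 -0.6 34.2] pitch 40.0 F stand [-3.3 -0.4 -1. ] w 0.0163
```

View pics/crop6.png

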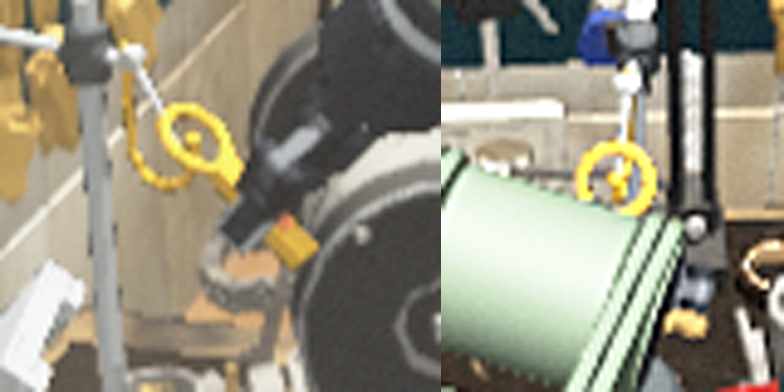

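The force is −3.3 N, so the hook is at its stop and the gate is yielding. The nose knob shows inside the eye hole, at side crop (190,137). Now straight down behind the nose.

Run:
```python
from go import *
rows((tcp([23,0,7],40),RS(40),8))
```

```text
max shift 0.0026 turn 0.00037416573867739413
{"delta_pos": [[0.0022, 0.0, 0.0026], [0.0022, 0.0, 0.0026], [0.0022, 0.0, 0.0026], [0.0022, 0.0, 0.0026], [0.0022, 0.0, 0.0026], [0.0022, 0.0, 0.0026], [0.0022, 0.0, 0.0026], [0.0022, 0.0, 0.0026]] ,"twist": [[0.0003, 0.0001, -0.0002], [0.0003, 0.0001, -0.0002], [0.0003, 0.0001, -0.0002], [0.0003, 0.0001, -0.0002], [0.0003, 0.0001, -0.0002], [0.0003, 0.0001, -0.0002], [0.0003, 0.0001, -0.0002], [0.0003, 0.0001, -0.0002]]
end [ 0.6315 -0.1059  0.2198] [[-0.744, 0.238, 0.624], [0.182, 0.971, -0.153], [-0.643, -0.0, -0.766]]
```

play_rows(
  delta_pos=[
    [0.0022,0.0,0.0026],
    [0.0022,0.0,0.0026],
    [0.0022,0.0,0.0026],
    [0.0022,0.0,0.0026],
    [0.0022,0.0,0.0026],
    [0.0022,0.0,0.0026],
    [0.0022,0.0,0.0026],
    [0.0022,0.0,0.0026],
    [0,0,0],
    [0,0,0],
  ],
  twist=[
    [0,0,0],
    [0,0,0],
    [0,0,0],
    [0,0,0],
    [0,0,0],
    [0,0,0],
    [0,0,0],
    [0,0,0],
    [0,0,0],
    [0,0,0],
  ],
)

```text
t: 12.5
ee_pos: [0.6312, -0.1058, 0.2192]
tcp_rot: [0.339, 0.113, 0.933, -0.04]
contact_force: [-0.9, -0.5, -1.8]
gripper_width: 0.0164
```

```bash
python3 look.py 7
```

```text
t 12.5 tcp [ 0.6312 -0.1058  0.2192] eye in stand mm [22.8 -0.5  6.4] pitch 40.0 F stand [-0.8 -0.7 -1.8] w 0.0164
```

View pics/crop7.png

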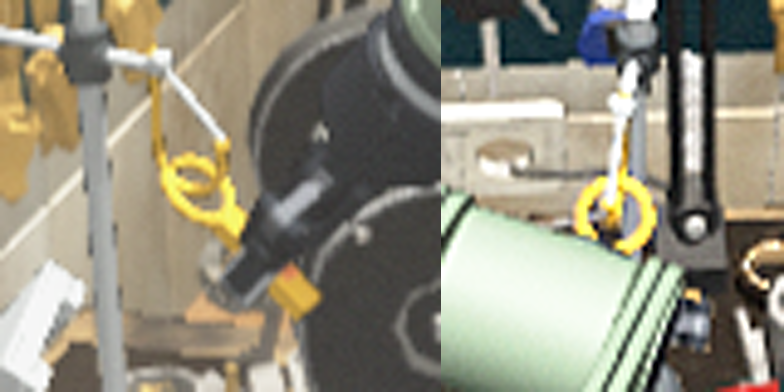

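The gate (white) is closed on the nose and the nose passes through the eye. Next: back to the hook's rest position, then turn the fob down about the eye.

Run:
```python
from go import *
rows((tcp([2,0,5],40),RS(40),4),(tcp([2,0,5],78),RS(78),8))
```

```text
max shift 0.0057 turn 0.0829
{"delta_pos": [[0.0042, 0.0001, -0.0031], [0.0042, 0.0001, -0.0031], [0.0042, 0.0001, -0.0031], [0.0042, 0.0001, -0.0031], [-0.0031, -0.0, 0.0048], [-0.0027, -0.0, 0.0051], [-0.0023, -0.0, 0.0053], [-0.0019, -0.0, 0.0054], [-0.0014, -0.0, 0.0056], [-0.0009, -0.0, 0.0057], [-0.0005, -0.0, 0.0057], [0.0, -0.0, 0.0057]] ,"twist": [[0.0005, -0.0001, -0.0005], [0.0005, -0.0001, -0.0005], [0.0005, -0.0001, -0.0005], [0.0005, -0.0001, -0.0005], [0.0, -0.0829, 0.0], [0.0, -0.0829, 0.0], [0.0, -0.0829, 0.0], [0.0, -0.0829, 0.0], [0.0, -0.0829, 0.0], [0.0, -0.0829, 0.0], [0.0, -0.0829, 0.0], [0.0, -0.0829, 0.0]]
end [ 0.6538 -0.1109  0.2046] [[-0.202, 0.238, 0.95], [0.049, 0.971, -0.232], [-0.978, 0.0, -0.208]]
```

play_rows(
  delta_pos=[
    [0.0042,0.0001,-0.0031],
    [0.0042,0.0001,-0.0031],
    [0.0042,0.0001,-0.0031],
    [0.0042,0.0001,-0.0031],
    [-0.0031,0,0.0048],
    [-0.0027,0,0.0051],
    [-0.0023,0,0.0053],
    [-0.0019,0,0.0054],
    [-0.0014,0,0.0056],
    [-0.0009,0,0.0057],
    [-0.0005,0,0.0057],
    [0,0,0.0057],
  ],
  twist=[
    [0,0,0],
    [0,0,0],
    [0,0,0],
    [0,0,0],
    [0,-0.0829,0],
    [0,-0.0829,0],
    [0,-0.0829,0],
    [0,-0.0829,0],
    [0,-0.0829,0],
    [0,-0.0829,0],
    [0,-0.0829,0],
    [0,-0.0829,0],
  ],
)

```text
t: 14.1
ee_pos: [0.6391, -0.0937, 0.2883]
tcp_rot: [0.518, 0.107, 0.847, -0.055]
contact_force: [-3.1, -7.5, -16.5]
gripper_width: 0.016
```

play_rows(
  delta_pos=[
    [0,0,0],
    [0,0,0],
  ],
  twist=[
    [0,0,0],
    [0,0,0],
  ],
)

```text
t: 14.35
ee_pos: [0.6422, -0.0946, 0.2953]
tcp_rot: [0.522, 0.106, 0.844, -0.056]
contact_force: [-3.4, -9.1, -9.2]
gripper_width: 0.0159
```

```bash
python3 look.py 8
python3 - <<'E'
from go import *
print(cur()[2]['qpos']); rows((tcp([0,0,0.5],86),RS(86),4))
E
```

```text
t 14.35 tcp [ 0.6422 -0.0946  0.2953] eye in stand mm [ 4.7 11.9 94.2] pitch 63.3 F stand [-1.2 -9.7 -9.2] w 0.0159
[-0.3176 -0.1191  2.1286  1.23    0.0822 -2.8194]
max shift 0.0223 turn 0.09879367388653992
{"delta_pos": [[0.0185, -0.0037, 0.0157], [0.0199, -0.0036, 0.0138], [0.0212, -0.0035, 0.0117], [0.0223, -0.0034, 0.0096]] ,"twist": [[0.0013, -0.0987, -0.0041], [0.0013, -0.0987, -0.0041], [0.0013, -0.0987, -0.0041], [0.0013, -0.0987, -0.0041]]
end [ 0.6614 -0.1129  0.2011] [[-0.068, 0.238, 0.969], [0.017, 0.971, -0.237], [-0.998, 0.0, -0.07]]
```

View pics/crop8.png

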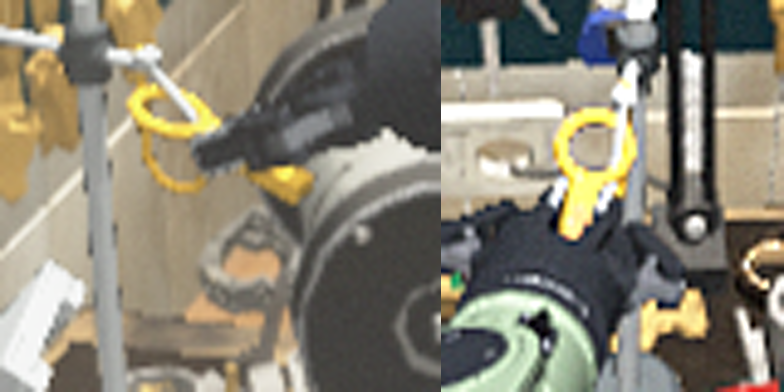

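The move went wrong. Joint 5 hit its lower limit (0.082) and joint 6 its range, so the arm veered up and the fob turned in the grip. The eye should still be captive, since the gate only opens inward. I'll check fob, hook and stand numerically.

```bash
cat > yel.py <<'E'
from go import *
def yel(k):
    p,r,s=cur()
    for n in('side','top'):
        img=cv2.imread(f'pics/{n}{k}.png'); d=np.load(f'pics/{n}{k}.png.npy'); X=pts(n,d); hsv=cv2.cvtColor(img,cv2.COLOR_BGR2HSV)
        m=(hsv[...,0]>14)&(hsv[...,0]<33)&(hsv[...,1]>90)&(hsv[...,2]>100)&(d>0)&(X[...,0]>.54)&(X[...,0]<.72)&(abs(X[...,1]+.1)<.06)&(X[...,2]>.12)&(X[...,2]<.345)
        k_,l,st,c=cv2.connectedComponentsWithStats(m.astype(np.uint8),connectivity=8)
        for i in range(1,k_):
            if st[i,4]>8:
                q=((X[l==i]-SEAT)@SM*1000)
                print(n,st[i],'stand med',np.median(q,0).round(),'min',q.min(0).round(),'max',q.max(0).round())
                if st[i,4]>60:
                    for x in range(-120,60,10):
                        t=q[abs(q[:,0]-x)<5]
                        if len(t): print('    x',x,len(t),'y',t[:,1].min().round(),t[:,1].max().round(),'z',t[:,2].min().round(),t[:,2].max().round())
        box=(d>0)&(X[...,0]>.68)&(X[...,0]<.76)&(abs(X[...,1]+.12)<.025)
        for z in(.1,.2,.25):
            t=X[box&(abs(X[...,2]-z)<.012)]
            if len(t): print('  post',z,np.median(t,0).round(4))
E
python3 -c "from yel import *; yel(8)"
```

```text
side [256 200  19  24 147] stand med [18.  7. 40.] min [-22.  -8.  -6.] max [43. 39. 52.]
    x -20 1 y 28.0 28.0 z 46.0 46.0
    x -10 10 y 9.0 29.0 z 39.0 42.0
    x 0 25 y -4.0 36.0 z 1.0 43.0
    x 10 28 y -8.0 39.0 z -4.0 46.0
    x 20 20 y -5.0 38.0 z -6.0 49.0
    x 30 35 y -0.0 30.0 z -3.0 51.0
    x 40 28 y -1.0 15.0 z -1.0 52.0
side [279 219  15   7  65] stand med [-56.  22.  21.] min [-69.  10.  12.] max [-33.  29.  27.]
    x -70 3 y 14.0 20.0 z 20.0 24.0
    x -60 32 y 10.0 29.0 z 12.0 26.0
    x -50 19 y 14.0 26.0 z 14.0 27.0
    x -40 9 y 21.0 25.0 z 18.0 25.0
    x -30 2 y 23.0 24.0 z 21.0 24.0
  post 0.1 [ 0.7158 -0.1206  0.0997]
  post 0.2 [ 0.7167 -0.1216  0.1998]
  post 0.25 [ 0.7172 -0.1217  0.2516]
top [323 182  17  27 167] stand med [-2. 14. 40.] min [-60.  -9.  -5.] max [62. 33. 68.]
    x -60 1 y 2.0 2.0 z 68.0 68.0
    x -40 11 y 11.0 21.0 z 27.0 52.0
    x -30 17 y 8.0 21.0 z 29.0 48.0
    x -20 23 y 7.0 22.0 z 31.0 44.0
    x -10 20 y -4.0 25.0 z 26.0 45.0
    x 0 28 y -7.0 32.0 z 25.0 46.0
    x 10 22 y -9.0 33.0 z 38.0 53.0
    x 20 21 y -8.0 32.0 z -2.0 55.0
    x 30 21 y -3.0 24.0 z -5.0 53.0
    x 40 2 y -2.0 -1.0 z 35.0 48.0
  post 0.1 [ 0.7096 -0.1289  0.0998]
  post 0.2 [ 0.7119 -0.1271  0.2007]
  post 0.25 [ 0.7095 -0.129   0.2491]
```

The stand hasn't moved and the eye ring still encircles the gate. I'll loosen the grip and bring the fob back down to the hook bottom with the tool at a pitch the arm can reach.

```bash
cat >> go.py <<'E'
def tg(G,pitch): M=RS(pitch); return SEAT+SM@(np.array(G)/1000)+M[:,2]*.0174, M
def whereG():
    p,r,s=cur(); M=r.as_matrix(); print('t',s['t'],'G',(1000*SM.T@(p-M[:,2]*.0174-SEAT)).round(1),'pitch',np.degrees(np.arcsin(-M[2,0])).round(1),'yaw',np.arctan2(M[1,2],M[0,2]).round(3),'F',(SM.T@s['contact_force']).round(1),'w',round(s['gripper_width'],4),'q',s['qpos'].round(2))
E
python3 - <<'E'
from go import *
whereG(); rows((*tg([-54,0,-30],42),12))
E
```

```text
t 14.45 G [-25.9  13.7  33.3] pitch 63.4 yaw -0.231 F [ -1.5 -10.1  -7.5] w 0.016 q [-0.32 -0.12  2.13  1.23  0.08 -2.82]
max shift 0.0063 turn 0.031132458945608517
{"delta_pos": [[0.0063, -0.0012, 0.0002], [0.0063, -0.0012, 0.0004], [0.0063, -0.0012, 0.0006], [0.0062, -0.0012, 0.0007], [0.0062, -0.0012, 0.0009], [0.0062, -0.0012, 0.0011], [0.0061, -0.0012, 0.0013], [0.0061, -0.0012, 0.0015], [0.0061, -0.0012, 0.0017], [0.006, -0.0012, 0.0019], [0.0059, -0.0012, 0.0021], [0.0059, -0.0012, 0.0023]] ,"twist": [[0.0009, 0.0311, -0.0011], [0.0009, 0.0311, -0.0011], [0.0009, 0.0311, -0.0011], [0.0009, 0.0311, -0.0011], [0.0009, 0.0311, -0.0011], [0.0009, 0.0311, -0.0011], [0.0009, 0.0311, -0.0011], [0.0009, 0.0311, -0.0011], [0.0009, 0.0311, -0.0011], [0.0009, 0.0311, -0.0011], [0.0009, 0.0311, -0.0011], [0.0009, 0.0311, -0.0011]]
end [ 0.6079 -0.1004  0.227 ] [[-0.722, 0.238, 0.65], [0.177, 0.971, -0.159], [-0.669, 0.0, -0.743]]
```

play_rows(
  delta_pos=[
    [0.0063,-0.0012,0.0002],
    [0.0063,-0.0012,0.0004],
    [0.0063,-0.0012,0.0006],
    [0.0062,-0.0012,0.0007],
  ],
  twist=[
    [0.0009,0.0311,-0.0011],
    [0.0009,0.0311,-0.0011],
    [0.0009,0.0311,-0.0011],
    [0.0009,0.0311,-0.0011],
  ],
  newtons=45,
)

```text
t: 14.95
ee_pos: [0.6395, -0.0958, 0.2899]
tcp_rot: [0.483, 0.105, 0.867, -0.053]
contact_force: [1.6, 11.7, 17.9]
gripper_width: 0.016
```

Run:
```python
from go import *
whereG(); rows((*tg([-54,0,-30],42),10))
```

```text
t 14.95 G [-27.5  11.8  29. ] pitch 58.2 yaw -0.23 F [-1.2 11.8 17.9] w 0.016 q [-0.32 -0.12  2.09  0.44  0.18 -2.04]
max shift 0.0069 turn 0.028317132623201804
{"delta_pos": [[0.0069, -0.0012, 0.0008], [0.0069, -0.0012, 0.001], [0.0068, -0.0012, 0.0012], [0.0068, -0.0012, 0.0014], [0.0068, -0.0012, 0.0016], [0.0067, -0.0012, 0.0017], [0.0067, -0.0012, 0.0019], [0.0066, -0.0012, 0.0021], [0.0065, -0.0012, 0.0023], [0.0065, -0.0012, 0.0025]] ,"twist": [[0.0009, 0.0283, -0.0004], [0.0009, 0.0283, -0.0004], [0.0009, 0.0283, -0.0004], [0.0009, 0.0283, -0.0004], [0.0009, 0.0283, -0.0004], [0.0009, 0.0283, -0.0004], [0.0009, 0.0283, -0.0004], [0.0009, 0.0283, -0.0004], [0.0009, 0.0283, -0.0004], [0.0009, 0.0283, -0.0004]]
end [ 0.6079 -0.1002  0.227 ] [[-0.722, 0.238, 0.65], [0.177, 0.971, -0.159], [-0.669, 0.0, -0.743]]
```

The joints are unwinding, but the fob's neck bears on the nose knob (18 N). I'll unload it first, then pull back along −x so the nose comes into the hole before going down.

Run:
```python
from go import *
rows((*tg([-28,12.5,33],56),2),(*tg([-45,11,32],52),6))
```

```text
max shift 0.0023 turn 0.01988190131752997
{"delta_pos": [[-0.0012, 0.0003, -0.0013], [-0.0012, 0.0003, -0.0013], [0.0019, -0.0003, -0.0023], [0.0019, -0.0003, -0.0022], [0.002, -0.0003, -0.0022], [0.002, -0.0003, -0.0022], [0.002, -0.0003, -0.0022], [0.002, -0.0003, -0.0021]] ,"twist": [[0.0044, 0.0192, -0.0027], [0.0044, 0.0192, -0.0027], [-0.0, 0.0116, 0.0], [-0.0, 0.0116, 0.0], [-0.0, 0.0116, 0.0], [-0.0, 0.0116, 0.0], [-0.0, 0.0116, 0.0], [-0.0, 0.0116, 0.0]]
end [ 0.6212 -0.0926  0.2914] [[-0.598, 0.238, 0.766], [0.146, 0.971, -0.187], [-0.788, -0.0, -0.615]]
```

play_rows(
  delta_pos=[
    [-0.0012,0.0003,-0.0013],
    [-0.0012,0.0003,-0.0013],
    [0.0019,-0.0003,-0.0023],
    [0.0019,-0.0003,-0.0022],
    [0.002,-0.0003,-0.0022],
    [0.002,-0.0003,-0.0022],
    [0.002,-0.0003,-0.0022],
    [0.002,-0.0003,-0.0021],
  ],
  twist=[
    [0.0044,0.0192,-0.0027],
    [0.0044,0.0192,-0.0027],
    [0,0.0116,0],
    [0,0.0116,0],
    [0,0.0116,0],
    [0,0.0116,0],
    [0,0.0116,0],
    [0,0.0116,0],
  ],
)

```text
t: 15.95
ee_pos: [0.6213, -0.0923, 0.2907]
tcp_rot: [0.435, 0.107, 0.892, -0.052]
contact_force: [3.2, -0.2, 7.4]
gripper_width: 0.0161
```

Run:
```python
from yel import *
whereG()
snap('side','side9.png'); snap('top','top9.png'); yel(9)
a=cv2.imread('pics/side9.png')[185:265,230:320];b=cv2.imread('pics/top9.png')[160:240,300:370]
cv2.imwrite('pics/crop9.png',np.hstack([cv2.resize(i,None,fx=4.9,fy=4.9,interpolation=cv2.INTER_CUBIC) for i in(a,b)]))
```

```text
t 15.95 G [-45.   11.   31.4] pitch 52.0 yaw -0.238 F [3.2 0.5 7.4] w 0.0161 q [-0.32 -0.16  2.05  0.18  0.35 -1.79]
side [263 201  19  25 151] stand med [ 4.  5. 34.] min [-41.  -8.  -7.] max [22. 36. 54.]
    x -40 1 y 27.0 27.0 z 44.0 44.0
    x -30 7 y 6.0 30.0 z 34.0 40.0
    x -20 22 y -3.0 36.0 z 2.0 36.0
    x -10 24 y -8.0 33.0 z -5.0 37.0
    x 0 25 y -6.0 36.0 z -7.0 39.0
    x 10 38 y -3.0 30.0 z -4.0 41.0
    x 20 34 y -1.0 19.0 z 1.0 54.0
side [287 217  16   8  79] stand med [-74.  19.  26.] min [-86.   5.  17.] max [-54.  49.  45.]
    x -90 5 y 6.0 24.0 z 19.0 24.0
    x -80 33 y 5.0 49.0 z 18.0 45.0
    x -70 25 y 10.0 25.0 z 17.0 31.0
    x -60 12 y 19.0 23.0 z 21.0 31.0
    x -50 4 y 18.0 23.0 z 21.0 25.0
  post 0.1 [ 0.7164 -0.1207  0.1016]
  post 0.2 [ 0.7167 -0.1213  0.1986]
  post 0.25 [ 0.7166 -0.1216  0.2513]
top [323 187  17  20 124] stand med [-10.   7.  35.] min [-37. -10. -42.] max [63. 30. 63.]
    x -40 2 y 4.0 9.0 z 34.0 36.0
    x -30 22 y -5.0 21.0 z 30.0 40.0
    x -20 28 y -8.0 28.0 z 25.0 38.0
    x -10 18 y -10.0 30.0 z 30.0 40.0
    x 0 20 y -8.0 30.0 z -5.0 50.0
    x 10 26 y -4.0 25.0 z -5.0 63.0
    x 20 6 y -3.0 -0.0 z 5.0 44.0
  post 0.1 [ 0.7099 -0.1262  0.098 ]
  post 0.2 [ 0.7107 -0.1274  0.1984]
  post 0.25 [ 0.7113 -0.129   0.2495]
```

Run:
```python
from go import *
rows((*tg([-46,9,34],50),2),(*tg([-55,0,34],46),5))
```

```text
max shift 0.0018 turn 0.017204941150727602
{"delta_pos": [[-0.0006, -0.0008, -0.0012], [-0.0006, -0.0008, -0.0012], [0.0014, -0.0018, -0.0014], [0.0014, -0.0018, -0.0014], [0.0014, -0.0018, -0.0013], [0.0015, -0.0018, -0.0013], [0.0015, -0.0018, -0.0013]] ,"twist": [[0.0004, 0.0172, 0.0001], [0.0004, 0.0172, 0.0001], [0.0, 0.014, 0.0], [0.0, 0.014, 0.0], [0.0, 0.014, 0.0], [0.0, 0.014, 0.0], [0.0, 0.014, 0.0]]
end [ 0.6078 -0.1004  0.2919] [[-0.675, 0.238, 0.699], [0.165, 0.971, -0.171], [-0.719, -0.0, -0.695]]
```

View pics/crop9.png

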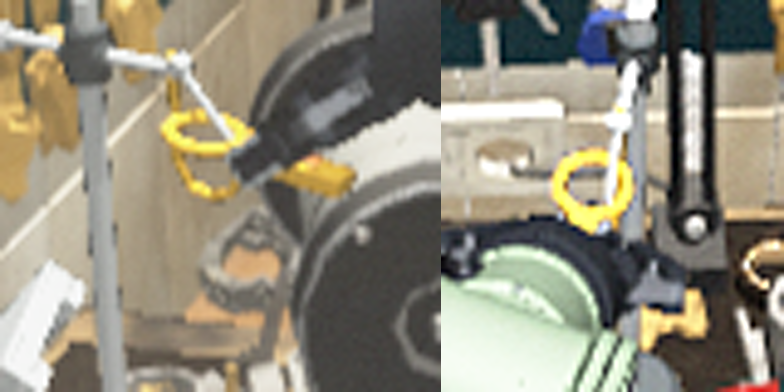

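The ring is still threaded by the gate, nearly horizontal and about 12 mm too far to +y, with the nose end at side crop (235,140) under its near rim. I'll centre it over the nose.

play_rows(
  delta_pos=[
    [-0.0006,-0.0008,-0.0012],
    [-0.0006,-0.0008,-0.0012],
    [0.0014,-0.0018,-0.0014],
    [0.0014,-0.0018,-0.0014],
    [0.0014,-0.0018,-0.0013],
    [0.0015,-0.0018,-0.0013],
    [0.0015,-0.0018,-0.0013],
    [0,0,0],
  ],
  twist=[
    [0,0.0172,0],
    [0,0.0172,0],
    [0,0.014,0],
    [0,0.014,0],
    [0,0.014,0],
    [0,0.014,0],
    [0,0.014,0],
    [0,0,0],
  ],
)

```text
t: 17.05
ee_pos: [0.6036, -0.0991, 0.2829]
tcp_rot: [0.38, 0.11, 0.917, -0.045]
contact_force: [-0.1, 1.0, -1.3]
gripper_width: 0.0162
```

Run:
```python
from yel import *
whereG()
snap('side','side10.png'); snap('top','top10.png'); yel(10)
rows((*tg([-55,0,10],43),8))
```

```text
t 17.05 G [-59.1   0.2  25.2] pitch 44.9 yaw -0.237 F [-0.3  0.9 -1.3] w 0.0162 q [-0.34 -0.17  2.01  0.15  0.52 -1.78]
side [264 201  24  25 174] stand med [-9.  4. 23.] min [-48. -19.  -8.] max [25. 25. 54.]
    x -50 2 y 12.0 15.0 z 31.0 32.0
    x -40 9 y -6.0 17.0 z 19.0 27.0
    x -30 19 y -16.0 19.0 z 19.0 26.0
    x -20 36 y -19.0 25.0 z 5.0 27.0
    x -10 25 y -18.0 25.0 z -2.0 28.0
    x 0 24 y -9.0 16.0 z -8.0 28.0
    x 10 12 y -0.0 7.0 z -5.0 13.0
    x 20 47 y -1.0 10.0 z -2.0 54.0
side [294 218  16   7  76] stand med [-88.   9.  22.] min [-103.   -5.   15.] max [-65.  16.  28.]
    x -100 22 y -5.0 13.0 z 17.0 28.0
    x -90 24 y -0.0 16.0 z 16.0 28.0
    x -80 20 y -1.0 14.0 z 15.0 28.0
    x -70 10 y 6.0 14.0 z 17.0 24.0
  post 0.1 [ 0.7164 -0.1201  0.1012]
  post 0.2 [ 0.7161 -0.1213  0.1991]
  post 0.25 [ 0.7161 -0.1209  0.251 ]
top [332 187  10  25  80] stand med [-7. -3. 22.] min [-37. -21. -94.] max [68.  4. 66.]
    x -40 4 y -15.0 -12.0 z 18.0 26.0
    x -30 11 y -21.0 0.0 z 20.0 26.0
    x -20 14 y -21.0 4.0 z 19.0 31.0
    x -10 15 y -16.0 -1.0 z -4.0 34.0
 
[... 163 characters left out ...]
.   6.  21.] max [-1. 20. 29.]
  post 0.2 [ 0.711  -0.1246  0.1953]
  post 0.25 [ 0.7096 -0.1275  0.2517]
max shift 0.0017 turn 0.004211887937730537
{"delta_pos": [[0.001, -0.0001, 0.0017], [0.001, -0.0001, 0.0017], [0.001, -0.0001, 0.0017], [0.001, -0.0001, 0.0017], [0.001, -0.0001, 0.0017], [0.001, -0.0001, 0.0017], [0.001, -0.0001, 0.0017], [0.001, -0.0001, 0.0017]] ,"twist": [[0.0003, 0.0042, -0.0001], [0.0003, 0.0042, -0.0001], [0.0003, 0.0042, -0.0001], [0.0003, 0.0042, -0.0001], [0.0003, 0.0042, -0.0001], [0.0003, 0.0042, -0.0001], [0.0003, 0.0042, -0.0001], [0.0003, 0.0042, -0.0001]]
end [ 0.6069 -0.1006  0.2673] [[-0.71, 0.237, 0.663], [0.173, 0.971, -0.162], [-0.682, -0.0, -0.731]]
```

No load now: the ring is centred over the nose, with the fob nearly level and about 9 mm back in the grip. Going down, then swinging the fob in a looser grip.

Run:
```python
from go import *
rows((*tg([-58,-1,4],46),5),(*tg([-56,-1,-18],47),6))
```

```text
max shift 0.0031 turn 0.0037349698793966196
{"delta_pos": [[0.0027, -0.0003, 0.0031], [0.0027, -0.0003, 0.0031], [0.0027, -0.0003, 0.0031], [0.0028, -0.0003, 0.0031], [0.0028, -0.0003, 0.0031], [0.0024, 0.0, 0.0028], [0.0024, 0.0, 0.0028], [0.0024, 0.0, 0.0028], [0.0024, 0.0, 0.0028], [0.0024, 0.0, 0.0028], [0.0024, 0.0, 0.0028]] ,"twist": [[0.0005, -0.0037, -0.0001], [0.0005, -0.0037, -0.0001], [0.0005, -0.0037, -0.0001], [0.0005, -0.0037, -0.0001], [0.0005, -0.0037, -0.0001], [0.0, -0.0029, -0.0], [0.0, -0.0029, -0.0], [0.0, -0.0029, -0.0], [0.0, -0.0029, -0.0], [0.0, -0.0029, -0.0], [0.0, -0.0029, -0.0]]
end [ 0.6067 -0.1012  0.24  ] [[-0.663, 0.238, 0.71], [0.162, 0.971, -0.174], [-0.731, 0.0, -0.682]]
```

play_rows(
  delta_pos=[
    [0.0027,-0.0003,0.0031],
    [0.0027,-0.0003,0.0031],
    [0.0027,-0.0003,0.0031],
    [0.0028,-0.0003,0.0031],
    [0.0028,-0.0003,0.0031],
    [0.0024,0.0,0.0028],
    [0.0024,0.0,0.0028],
    [0.0024,0.0,0.0028],
    [0.0024,0.0,0.0028],
    [0.0024,0.0,0.0028],
    [0.0024,0.0,0.0028],
  ],
  twist=[
    [0,-0.0037,0],
    [0,-0.0037,0],
    [0,-0.0037,0],
    [0,-0.0037,0],
    [0,-0.0037,0],
    [0,-0.0029,0],
    [0,-0.0029,0],
    [0,-0.0029,0],
    [0,-0.0029,0],
    [0,-0.0029,0],
    [0,-0.0029,0],
  ],
  newtons=25,
)

```text
t: 18.52
ee_pos: [0.614, -0.1037, 0.2526]
tcp_rot: [0.408, 0.109, 0.905, -0.049]
contact_force: [0.1, 3.6, 19.6]
gripper_width: 0.0161
```

Run:
```python
from yel import *
whereG()
snap('side','side11.png'); snap('top','top11.png'); yel(11)
rows((*tg([-46,-1,-36],48),5),(*tg([-31,-1,-49],48),5))
```

```text
t 18.525 G [-48.7  -1.7  -5.9] pitch 48.5 yaw -0.24 F [-0.8  3.5 19.6] w 0.0161 q [-0.35 -0.11  2.06  0.23  0.36 -1.86]
side [261 201  26  28 184] stand med [-2.  4.  2.] min [-40. -20.  -6.] max [35. 23. 53.]
    x -40 2 y 10.0 16.0 z 4.0 4.0
    x -30 18 y -9.0 14.0 z -6.0 1.0
    x -20 23 y -16.0 22.0 z -6.0 0.0
    x -10 34 y -20.0 23.0 z -4.0 27.0
    x 0 33 y -19.0 21.0 z -4.0 21.0
    x 10 19 y -7.0 14.0 z -2.0 7.0
    x 20 10 y 1.0 8.0 z -4.0 6.0
    x 30 44 y -4.0 7.0 z -6.0 53.0
    x 40 1 y -1.0 -1.0 z 31.0 31.0
side [291 229  16   9  84] stand med [-76.   5. -13.] min [-91. -10. -22.] max [-53.  12.  -6.]
    x -90 19 y -10.0 10.0 z -21.0 -9.0
    x -80 27 y -10.0 12.0 z -22.0 -7.0
    x -70 25 y -5.0 12.0 z -19.0 -6.0
    x -60 12 y 3.0 10.0 z -17.0 -7.0
    x -50 1 y 6.0 6.0 z -16.0 -16.0
  post 0.1 [ 0.7171 -0.1212  0.0995]
  post 0.2 [ 0.7164 -0.1215  0.198 ]
  post 0.25 [ 0.7167 -0.1214  0.2512]
top [327 187  17  30 140] stand med [-9. -2.  0.] min [ -36.  -24. -105.] max [65. 19. 41.]
    x -40 2 y -10.0 -7.0 z 1.0 1.0
    x -30 16 y -14.0 10.0 z -7.0 2.0
    x -20 
[... 215 characters left out ...]
2 [ 0.7104 -0.1273  0.1933]
  post 0.25 [ 0.7096 -0.1265  0.2484]
max shift 0.0044 turn 0.001902629759044045
{"delta_pos": [[0.0043, 0.0001, 0.0044], [0.0043, 0.0001, 0.0044], [0.0043, 0.0001, 0.0044], [0.0042, 0.0001, 0.0044], [0.0042, 0.0001, 0.0044], [-0.0001, 0.0, 0.004], [-0.0001, 0.0, 0.004], [-0.0001, 0.0, 0.004], [-0.0001, 0.0, 0.004], [-0.0001, 0.0, 0.004]] ,"twist": [[-0.0001, 0.0019, -0.0], [-0.0001, 0.0019, -0.0], [-0.0001, 0.0019, -0.0], [-0.0001, 0.0019, -0.0], [-0.0001, 0.0019, -0.0], [0.0, -0.0, -0.0], [0.0, -0.0, -0.0], [0.0, -0.0, -0.0], [0.0, -0.0, -0.0], [0.0, -0.0, -0.0]]
end [ 0.6313 -0.1074  0.2094] [[-0.65, 0.238, 0.722], [0.159, 0.971, -0.176], [-0.743, 0.0, -0.669]]
```

It presses at 19.6 N on the hook bottom without slipping enough. I'll ease the finger opening slightly so the fob can pivot.

play_rows(
  delta_pos=[
    [0,0,0],
    [0,0,0],
  ],
  twist=[
    [0,0,0],
    [0,0,0],
  ],
  newtons=20,
)

```text
t: 18.88
ee_pos: [0.6141, -0.1037, 0.253]
tcp_rot: [0.408, 0.109, 0.905, -0.049]
contact_force: [0.2, 2.5, 16.2]
gripper_width: 0.0159
```

Run:
```python
from go import *
whereG(); print(cur()[2]['moment'])
```

```text
t 18.875 G [-48.6  -1.7  -5.5] pitch 48.5 yaw -0.24 F [-0.4  2.5 16.2] w 0.0159 q [-0.35 -0.11  2.06  0.23  0.36 -1.86]
[-0.3053 -2.3649  0.4974]
```

play_rows(
  delta_pos=[
    [0,0,0],
    [0,0,0],
  ],
  twist=[
    [0,0,0],
    [0,0,0],
  ],
  hand=0.016,
)

```text
t: 19.12
ee_pos: [0.6141, -0.1037, 0.253]
tcp_rot: [0.408, 0.109, 0.905, -0.049]
contact_force: [-0.3, 2.9, 15.9]
gripper_width: 0.016
```

Run:
```python
from yel import *
whereG()
snap('side','side12.png'); snap('top','top12.png'); yel(12)
```

```text
t 19.125 G [-48.6  -1.7  -5.5] pitch 48.5 yaw -0.24 F [-0.9  2.8 15.9] w 0.016 q [-0.35 -0.11  2.06  0.23  0.36 -1.86]
side [261 201  26  28 186] stand med [-2.  4.  2.] min [-44. -19.  -7.] max [33. 23. 53.]
    x -40 3 y 13.0 16.0 z 3.0 8.0
    x -30 15 y -11.0 15.0 z -6.0 1.0
    x -20 26 y -17.0 21.0 z -7.0 1.0
    x -10 37 y -18.0 23.0 z -5.0 25.0
    x 0 28 y -19.0 20.0 z -4.0 8.0
    x 10 20 y -12.0 12.0 z -2.0 6.0
    x 20 12 y 0.0 14.0 z -5.0 40.0
    x 30 45 y -4.0 8.0 z -3.0 53.0
side [291 230  16   8  84] stand med [-77.   5. -12.] min [-90. -10. -22.] max [-53.  14.  -5.]
    x -90 17 y -10.0 11.0 z -21.0 -9.0
    x -80 32 y -9.0 12.0 z -22.0 -5.0
    x -70 22 y -10.0 10.0 z -20.0 -6.0
    x -60 12 y 4.0 14.0 z -16.0 -8.0
    x -50 1 y 6.0 6.0 z -17.0 -17.0
  post 0.1 [ 0.7167 -0.1211  0.0997]
  post 0.2 [ 0.7165 -0.1215  0.1996]
  post 0.25 [ 0.7164 -0.1218  0.2506]
top [327 187  17  30 139] stand med [-9. -2.  0.] min [ -36.  -24. -104.] max [68. 19. 45.]
    x -40 1 y -10.0 -10.0 z -2.0 -2.0
    x -30 21 y -16.0 11.0 z -7.0 2.0
    x -20 23 y -22.0 18.0 z -6.0 27.0
    x -10 32 y -24.0 19.0 z -7.0 32.0
    x 0 24 y -20.0 17.0 z -5.0 40.0
    x 10 10 y -13.0 8.0 z -5.0 5.0
    x 20 12 y -3.0 0.0 z -2.0 45.0
    x 30 8 y -2.0 2.0 z 1.0 33.0
  post 0.2 [ 0.711  -0.1287  0.2051]
  post 0.25 [ 0.7101 -0.1265  0.2497]
```

play_rows(
  delta_pos=[
    [0,0,0],
  ],
  twist=[
    [0,0,0],
  ],
  hand=0.0165,
)

```text
t: 19.35
ee_pos: [0.6119, -0.1029, 0.2492]
tcp_rot: [0.404, 0.109, 0.907, -0.048]
contact_force: [0.8, 0.6, 7.1]
gripper_width: 0.0166
```

play_rows(
  delta_pos=[
    [0,0,0],
  ],
  twist=[
    [0,0,0],
  ],
  hand=0.0168,
)

```text
t: 19.48
ee_pos: [0.6107, -0.1025, 0.2471]
tcp_rot: [0.402, 0.109, 0.908, -0.048]
contact_force: [0.4, 0.8, 7.5]
gripper_width: 0.0169
```

Run:
```python
from yel import *
whereG()
```

```text
t 19.475 G [-52.   -1.4 -11.2] pitch 47.8 yaw -0.239 F [0.2 0.9 7.5] w 0.0169 q [-0.35 -0.11  2.07  0.23  0.36 -1.86]
```

The looser opening lets it pivot (7 N). Follow the arc at this opening.

Run:
```python
from go import *
rows((*tg([-51,-1,-23],47),4),(*tg([-44,-1,-35],47),4))
```

```text
max shift 0.0033 turn 0.0036124783736376886
{"delta_pos": [[0.0021, 0.0001, 0.0022], [0.0021, 0.0001, 0.0022], [0.0021, 0.0001, 0.0022], [0.0021, 0.0001, 0.0022], [0.001, -0.0, 0.0033], [0.001, -0.0, 0.0033], [0.001, -0.0, 0.0033], [0.001, -0.0, 0.0033]] ,"twist": [[0.0003, 0.0036, -0.0], [0.0003, 0.0036, -0.0], [0.0003, 0.0036, -0.0], [0.0003, 0.0036, -0.0], [-0.0, -0.0, -0.0], [-0.0, -0.0, -0.0], [-0.0, -0.0, -0.0], [-0.0, -0.0, -0.0]]
end [ 0.6183 -0.104   0.223 ] [[-0.663, 0.238, 0.71], [0.162, 0.971, -0.174], [-0.731, -0.0, -0.682]]
```

play_rows(
  delta_pos=[
    [0.0021,0,0.0022],
    [0.0021,0,0.0022],
    [0.0021,0,0.0022],
    [0.0021,0,0.0022],
    [0.001,0,0.0033],
    [0.001,0,0.0033],
  ],
  twist=[
    [0,0.0036,0],
    [0,0.0036,0],
    [0,0.0036,0],
    [0,0.0036,0],
    [0,0,0],
    [0,0,0],
  ],
  hand=0.017,
)

```text
t: 20.23
ee_pos: [0.614, -0.1033, 0.2271]
tcp_rot: [0.394, 0.11, 0.911, -0.047]
contact_force: [-0.7, 1.1, 7.1]
gripper_width: 0.0172
```

Run:
```python
from yel import *
whereG()
snap('side','side13.png'); snap('top','top13.png'); yel(13)
```

```text
t 20.225 G [-48.4  -1.4 -31. ] pitch 46.8 yaw -0.238 F [-1.   0.9  7.1] w 0.0172 q [-0.35 -0.07  2.07  0.24  0.34 -1.87]
side [262 201  26  36 217] stand med [-9.  4. -1.] min [-64. -23. -28.] max [31. 41. 53.]
    x -60 2 y 38.0 41.0 z 3.0 4.0
    x -40 5 y 4.0 15.0 z -20.0 -17.0
    x -30 36 y -10.0 14.0 z -28.0 -12.0
    x -20 31 y -18.0 24.0 z -17.0 26.0
    x -10 55 y -23.0 24.0 z -12.0 25.0
    x 0 26 y -22.0 21.0 z -6.0 7.0
    x 10 6 y -12.0 6.0 z -3.0 4.0
    x 20 35 y -1.0 9.0 z -5.0 53.0
    x 30 21 y -4.0 6.0 z 7.0 51.0
side [291 239  13  12  83] stand med [-71.   6. -44.] min [-81. -11. -56.] max [-54.  39. -15.]
    x -80 23 y -11.0 39.0 z -56.0 -15.0
    x -70 37 y -8.0 14.0 z -56.0 -37.0
    x -60 20 y -10.0 12.0 z -48.0 -34.0
    x -50 3 y 5.0 10.0 z -44.0 -38.0
  post 0.1 [ 0.7166 -0.1211  0.1004]
  post 0.2 [ 0.7163 -0.1211  0.1987]
  post 0.25 [ 0.7167 -0.1209  0.25  ]
top [327 187  16  35 165] stand med [-13.  -2.  -5.] min [ -38.  -23. -131.] max [67. 19. 45.]
    x -40 6 y -10.0 0.0 z -21.0 -15.0
    x -30 32 y -19.0 13.0 z -19.0 -11.0
    x -20 36 y -23.0 18.0 z -17.0 28.0
    x -10 32 y -22.0 19.0 z -11.0 33.0
    x 0 27 y -20.0 17.0 z -5.0 42.0
    x 10 5 y -5.0 2.0 z -6.0 0.0
    x 20 19 y -3.0 1.0 z -3.0 45.0
  post 0.1 [ 0.7148 -0.1325  0.1033]
  post 0.2 [ 0.7117 -0.1299  0.2059]
  post 0.25 [ 0.7108 -0.1286  0.2523]
```

Working: the fob is now at about 30°, 7 N. Continue the arc.

Run:
```python
from go import *
rows((*tg([-40,-1,-44],47),5),(*tg([-29,-1,-54],47),5))
```

```text
max shift 0.003 turn 0.0008246211251235322
{"delta_pos": [[0.0007, 0.0001, 0.003], [0.0007, 0.0001, 0.003], [0.0007, 0.0001, 0.003], [0.0007, 0.0001, 0.003], [0.0007, 0.0001, 0.003], [-0.0001, -0.0, 0.003], [-0.0001, -0.0, 0.003], [-0.0001, -0.0, 0.003], [-0.0001, -0.0, 0.003], [-0.0001, -0.0, 0.003]] ,"twist": [[0.0002, -0.0008, -0.0], [0.0002, -0.0008, -0.0], [0.0002, -0.0008, -0.0], [0.0002, -0.0008, -0.0], [0.0002, -0.0008, -0.0], [0.0, 0.0, -0.0], [0.0, 0.0, -0.0], [0.0, 0.0, -0.0], [0.0, 0.0, -0.0], [0.0, 0.0, -0.0]]
end [ 0.6333 -0.1075  0.2041] [[-0.662, 0.238, 0.711], [0.162, 0.971, -0.174], [-0.731, 0.0, -0.682]]
```

play_rows(
  delta_pos=[
    [0.0007,0,0.003],
    [0.0007,0,0.003],
    [0.0007,0,0.003],
    [0.0007,0,0.003],
    [0.0007,0,0.003],
    [0,0,0.003],
    [0,0,0.003],
    [0,0,0.003],
    [0,0,0.003],
    [0,0,0.003],
    [0,0,0],
    [0,0,0],
  ],
  twist=[
    [0,0,0],
    [0,0,0],
    [0,0,0],
    [0,0,0],
    [0,0,0],
    [0,0,0],
    [0,0,0],
    [0,0,0],
    [0,0,0],
    [0,0,0],
    [0,0,0],
    [0,0,0],
  ],
)

```text
t: 21.82
ee_pos: [0.634, -0.1083, 0.2058]
tcp_rot: [0.396, 0.11, 0.91, -0.048]
contact_force: [-0.3, 2.0, 10.5]
gripper_width: 0.017
```

Run:
```python
from yel import *
whereG()
snap('side','side14.png'); snap('top','top14.png'); yel(14)
```

```text
t 21.825 G [-27.9  -1.4 -52.3] pitch 47.0 yaw -0.239 F [-0.7  1.8 10.5] w 0.017 q [-0.34  0.01  2.04  0.27  0.28 -1.9 ]
side [261 201  23  41 228] stand med [-2.  4. -4.] min [-61. -19. -43.] max [33. 54. 51.]
    x -60 2 y 54.0 54.0 z -6.0 -3.0
    x -50 1 y 44.0 44.0 z -15.0 -15.0
    x -40 2 y 32.0 42.0 z -19.0 -19.0
    x -20 25 y -13.0 13.0 z -43.0 -25.0
    x -10 69 y -19.0 21.0 z -41.0 27.0
    x 0 55 y -19.0 22.0 z -26.0 9.0
    x 10 17 y -6.0 18.0 z -7.0 6.0
    x 20 13 y -0.0 7.0 z -4.0 9.0
    x 30 44 y -2.0 8.0 z -0.0 51.0
side [283 247  11  11  66] stand med [-40.   6. -71.] min [-49. -10. -85.] max [-26.  11. -57.]
    x -50 11 y -10.0 10.0 z -81.0 -70.0
    x -40 42 y -6.0 11.0 z -85.0 -57.0
    x -30 13 y 3.0 9.0 z -78.0 -59.0
  post 0.1 [ 0.7158 -0.1212  0.1002]
  post 0.2 [ 0.7166 -0.1209  0.1988]
  post 0.25 [ 0.7162 -0.1201  0.252 ]
top [328 187  16  34 157] stand med [ -7.  -2. -10.] min [ -93.  -24. -112.] max [66. 18. 59.]
    x -90 3 y -19.0 -9.0 z 50.0 59.0
    x -20 25 y -12.0 6.0 z -36.0 28.0
    x -10 54 y -24.0 16.0 z -33.0 25.0
    x 0 41 y -23.0 18.0 z -15.0 41.0
    x 10 7 y -13.0 8.0 z -5.0 4.0
    x 20 15 y -3.0 1.0 z -4.0 28.0
    x 30 5 y -1.0 -1.0 z 7.0 38.0
  post 0.2 [ 0.7095 -0.1271  0.1982]
  post 0.25 [ 0.7103 -0.1277  0.2493]
```

Run:
```python
from go import *
rows((*tg([-19,-1,-56],47),5))
```

```text
max shift 0.0018 turn 0.0001414213562373095
{"delta_pos": [[-0.0007, 0.0001, 0.0018], [-0.0007, 0.0001, 0.0018], [-0.0007, 0.0001, 0.0018], [-0.0007, 0.0001, 0.0018], [-0.0007, 0.0001, 0.0018]] ,"twist": [[0.0001, 0.0001, 0.0], [0.0001, 0.0001, 0.0], [0.0001, 0.0001, 0.0], [0.0001, 0.0001, 0.0], [0.0001, 0.0001, 0.0]]
end [ 0.6428 -0.1099  0.2023] [[-0.662, 0.238, 0.711], [0.162, 0.971, -0.174], [-0.731, -0.0, -0.682]]
```

play_rows(
  delta_pos=[
    [-0.0007,0,0.0018],
    [-0.0007,0,0.0018],
    [-0.0007,0,0.0018],
    [-0.0007,0,0.0018],
    [-0.0007,0,0.0018],
    [0,0,0],
  ],
  twist=[
    [0,0,0],
    [0,0,0],
    [0,0,0],
    [0,0,0],
    [0,0,0],
    [0,0,0],
  ],
)

```text
t: 22.68
ee_pos: [0.6435, -0.1107, 0.2035]
tcp_rot: [0.397, 0.109, 0.91, -0.048]
contact_force: [-0.4, 2.7, 11.6]
gripper_width: 0.0173
```

play_rows(
  delta_pos=[
    [0,0,0],
    [0,0,0],
    [0,0,0],
    [0,0,0],
  ],
  twist=[
    [0,0,0],
    [0,0,0],
    [0,0,0],
    [0,0,0],
  ],
  hand=0.0174,
)

```text
t: 23.18
ee_pos: [0.6416, -0.11, 0.2006]
tcp_rot: [0.395, 0.11, 0.911, -0.047]
contact_force: [-0.2, 1.6, 7.0]
gripper_width: 0.0176
```

play_rows(
  delta_pos=[
    [0,0,0],
    [0,0,0],
    [0,0,0],
    [0,0,0],
  ],
  twist=[
    [0,0,0],
    [0,0,0],
    [0,0,0],
    [0,0,0],
  ],
  hand=0.0178,
)

```text
t: 23.68
ee_pos: [0.639, -0.1091, 0.1963]
tcp_rot: [0.391, 0.11, 0.913, -0.046]
contact_force: [1.1, 1.2, 4.9]
gripper_width: 0.0177
```

Run:
```python
from yel import *
whereG()
snap('side','side15.png'); snap('top','top15.png'); yel(15)
```

```text
t 23.675 G [-22.7  -1.1 -61.7] pitch 46.4 yaw -0.237 F [0.8 1.4 4.9] w 0.0177 q [-0.34  0.04  2.03  0.28  0.27 -1.9 ]
side [264 201  19  43 225] stand med [-9.  4. -3.] min [-57. -20. -49.] max [23. 57. 55.]
    x -60 1 y 57.0 57.0 z -10.0 -10.0
    x -50 1 y 52.0 52.0 z -16.0 -16.0
    x -40 1 y 42.0 42.0 z -28.0 -28.0
    x -20 46 y -10.0 13.0 z -45.0 27.0
    x -10 95 y -20.0 23.0 z -49.0 21.0
    x 0 22 y -11.0 20.0 z -15.0 7.0
    x 10 12 y 1.0 7.0 z -3.0 48.0
    x 20 47 y -2.0 9.0 z 1.0 55.0
side [280 251   9   9  54] stand med [-30.   6. -83.] min [-35. -11. -94.] max [-17.  14. -71.]
  post 0.1 [ 0.7159 -0.1201  0.1   ]
  post 0.2 [ 0.7166 -0.1215  0.1985]
  post 0.25 [ 0.7166 -0.1209  0.2508]
top [327 187  16  34 155] stand med [-11.  -2.  -6.] min [ -84.  -22. -120.] max [69. 19. 61.]
    x -80 2 y -15.0 -8.0 z 43.0 48.0
    x -30 5 y -0.0 0.0 z 13.0 28.0
    x -20 35 y -20.0 12.0 z -37.0 24.0
    x -10 76 y -22.0 19.0 z -37.0 35.0
    x 0 5 y -7.0 12.0 z -3.0 47.0
    x 10 11 y -4.0 2.0 z -6.0 61.0
    x 20 14 y -3.0 0.0 z 4.0 48.0
  post 0.2 [ 0.7112 -0.1274  0.2013]
  post 0.25 [ 0.71   -0.1265  0.2516]
```

The fob is at about 70° with the hook back at rest. Release gently, then retreat.

play_rows(
  delta_pos=[
    [0,0,0],
    [0,0,0],
    [0,0,0],
    [0,0,0],
  ],
  twist=[
    [0,0,0],
    [0,0,0],
    [0,0,0],
    [0,0,0],
  ],
  hand=0.0182,
)

```text
t: 24.28
ee_pos: [0.6375, -0.1085, 0.194]
tcp_rot: [0.389, 0.11, 0.914, -0.046]
contact_force: [-0.5, -0.0, 0.5]
gripper_width: 0.0186
```

play_rows(
  delta_pos=[
    [0,0,0],
    [0,0,0],
    [0,0,0],
    [0,0,0],
  ],
  twist=[
    [0,0,0],
    [0,0,0],
    [0,0,0],
    [0,0,0],
  ],
  hand=0.0188,
)

```text
t: 24.78
ee_pos: [0.638, -0.1086, 0.1949]
tcp_rot: [0.39, 0.11, 0.913, -0.046]
contact_force: [1.0, 0.7, -0.2]
gripper_width: 0.0189
```

play_rows(
  delta_pos=[
    [0,0,0],
    [0,0,0],
    [0,0,0],
    [0,0,0],
  ],
  twist=[
    [0,0,0],
    [0,0,0],
    [0,0,0],
    [0,0,0],
  ],
  hand=0.036,
)

```text
t: 25.28
ee_pos: [0.638, -0.1086, 0.1948]
tcp_rot: [0.389, 0.11, 0.913, -0.046]
contact_force: [0.3, -0.0, -0.3]
gripper_width: 0.0359
```

Run:
```python
from yel import *
whereG()
snap('side','side16.png'); snap('top','top16.png'); yel(16)
```

```text
t 25.275 G [-23.7  -0.8 -63.1] pitch 46.2 yaw -0.236 F [ 0.3  0.  -0.3] w 0.0359 q [-0.34  0.04  2.03  0.28  0.27 -1.9 ]
side [264 201  17  47 249] stand med [ -4.   5. -10.] min [-37. -23. -63.] max [25. 49. 53.]
    x -40 1 y 49.0 49.0 z -31.0 -31.0
    x -20 18 y -1.0 27.0 z -53.0 25.0
    x -10 85 y -16.0 25.0 z -56.0 26.0
    x 0 87 y -23.0 24.0 z -63.0 6.0
    x 10 12 y -1.0 7.0 z -3.0 7.0
    x 20 45 y -3.0 8.0 z -0.0 53.0
    x 30 1 y 0.0 0.0 z 38.0 38.0
side [273 254   7   6  25] stand med [ -6.  11. -92.] min [-12.  -0. -97.] max [ -0.  15. -82.]
  post 0.1 [ 0.7168 -0.1221  0.1008]
  post 0.2 [ 0.7149 -0.1207  0.1995]
  post 0.25 [ 0.718  -0.1214  0.2512]
top [327 187  16  34 163] stand med [ -8.  -2. -11.] min [ -25.  -21. -111.] max [66. 19. 58.]
    x -20 16 y -4.0 7.0 z -36.0 27.0
    x -10 101 y -21.0 19.0 z -53.0 34.0
    x 0 13 y -21.0 4.0 z -36.0 50.0
    x 10 15 y -3.0 2.0 z -4.0 58.0
    x 20 11 y -3.0 0.0 z 5.0 48.0
  post 0.1 [ 0.7122 -0.1322  0.1091]
  post 0.2 [ 0.7108 -0.1272  0.2024]
  post 0.25 [ 0.7098 -0.1276  0.2491]
```

play_rows(
  delta_pos=[
    [0,0,-0.006],
    [0,0,-0.008],
    [0,0,-0.01],
    [0,0,-0.012],
    [0,0,-0.012],
    [0,0,-0.012],
    [0,0,-0.012],
    [0,0,-0.012],
    [0,0,-0.012],
    [0,0,-0.01],
    [0,0,-0.008],
    [0,0,0],
  ],
  twist=[
    [0,0,0],
    [0,0,0],
    [0,0,0],
    [0,0,0],
    [0,0,0],
    [0,0,0],
    [0,0,0],
    [0,0,0],
    [0,0,0],
    [0,0,0],
    [0,0,0],
    [0,0,0],
  ],
)

```text
t: 26.88
ee_pos: [0.558, -0.0894, 0.2746]
tcp_rot: [0.39, 0.11, 0.913, -0.046]
contact_force: [-0.7, 0.1, -0.6]
gripper_width: 0.0359
```

play_rows(
  delta_pos=[
    [0,0,0],
    [0,0,0],
    [0,0,0],
    [0,0,0],
    [0,0,0],
    [0,0,0],
    [0,0,0],
    [0,0,0],
    [0,0,0],
    [0,0,0],
    [0,0,0],
    [0,0,0],
  ],
  twist=[
    [0,0,0],
    [0,0,0],
    [0,0,0],
    [0,0,0],
    [0,0,0],
    [0,0,0],
    [0,0,0],
    [0,0,0],
    [0,0,0],
    [0,0,0],
    [0,0,0],
    [0,0,0],
  ],
)

```text
t: 28.38
ee_pos: [0.558, -0.0894, 0.2738]
tcp_rot: [0.389, 0.11, 0.913, -0.046]
contact_force: [-0.2, -0.1, -0.0]
gripper_width: 0.0359
```

play_rows(
  delta_pos=[
    [0,0,0],
    [0,0,0],
    [0,0,0],
    [0,0,0],
    [0,0,0],
    [0,0,0],
    [0,0,0],
    [0,0,0],
    [0,0,0],
    [0,0,0],
    [0,0,0],
    [0,0,0],
  ],
  twist=[
    [0,0,0],
    [0,0,0],
    [0,0,0],
    [0,0,0],
    [0,0,0],
    [0,0,0],
    [0,0,0],
    [0,0,0],
    [0,0,0],
    [0,0,0],
    [0,0,0],
    [0,0,0],
  ],
)

```text
t: 29.88
ee_pos: [0.558, -0.0894, 0.2738]
tcp_rot: [0.389, 0.11, 0.913, -0.046]
contact_force: [-0.4, -0.2, 0.7]
gripper_width: 0.0358
```

Run:
```python
from yel import *
whereG()
ims=[snap('side',f'side17.png')[0]]+[snap('side')[0] for _ in range(10)]; snap('top','top17.png'); yel(17)
for i in (2,4,6,8,10): print('motion px', (np.abs(ims[i][185:280,230:320].astype(int)-ims[0][185:280,230:320]).max(2)>60).sum())
# lid/mould & still objects vs first images
for n in('side','top'):
    A=cv2.imread(f'pics/{n}1.png').astype(int);B=cv2.imread(f'pics/{n}17.png').astype(int); 
    D=(np.abs(A-B).max(2)>60)
    print(n,'lid/mould',D[240:300,200:240].sum() if n=='side' else D[195:215,235:290].sum(),'others', [D[y0:y1,x0:x1].sum() for x0,x1,y0,y1 in([(330,370,405,435),(345,375,340,385)] if n=='side' else [(200,225,330,355),(258,305,325,358),(400,422,302,335),(436,470,315,352)])])
a=cv2.imread('pics/side17.png')[180:340,200:320];b=cv2.imread('pics/top17.png')[160:280,240:365]
a=cv2.resize(a,None,fx=3.2,fy=3.2,interpolation=cv2.INTER_CUBIC);b=cv2.resize(b,None,fx=3.2,fy=3.2,interpolation=cv2.INTER_CUBIC)
W=np.zeros((a.shape[0],784,3),np.uint8);W[:,:384]=a;W[:384,384:784]=b[:384,:400];cv2.imwrite('pics/crop17.png',W)
```

```text
t 29.875 G [-105.9   -1.1   15.9] pitch 46.2 yaw -0.236 F [-0.4 -0.3  0.7] w 0.0358 q [-0.36 -0.28  2.13  0.19  0.5  -1.83]
side [264 201  17  59 320] stand med [ -6.   6. -26.] min [-24. -20. -95.] max [23. 25. 54.]
    x -20 19 y -3.0 9.0 z 7.0 25.0
    x -10 152 y -15.0 25.0 z -94.0 24.0
    x 0 90 y -20.0 22.0 z -95.0 5.0
    x 10 14 y -3.0 8.0 z -3.0 51.0
    x 20 45 y -1.0 8.0 z 1.0 54.0
  post 0.1 [ 0.7167 -0.1216  0.0995]
  post 0.2 [ 0.7165 -0.1214  0.1998]
  post 0.25 [ 0.7166 -0.1216  0.2511]
top [327 188  16  43 195] stand med [ -9.  -2. -24.] min [ -27.  -21. -112.] max [69. 20. 52.]
    x -30 3 y -2.0 0.0 z 21.0 25.0
    x -20 21 y -7.0 7.0 z -90.0 26.0
    x -10 125 y -21.0 20.0 z -90.0 36.0
    x 0 14 y -20.0 3.0 z -31.0 52.0
    x 10 18 y -3.0 1.0 z -5.0 39.0
    x 20 7 y -3.0 0.0 z 20.0 46.0
  post 0.1 [ 0.7103 -0.1264  0.1011]
  post 0.2 [ 0.7103 -0.1274  0.2013]
  post 0.25 [ 0.7092 -0.1264  0.2513]
motion px 0
motion px 0
motion px 0
motion px 0
motion px 0
side lid/mould 68 others [np.int64(0), np.int64(184)]
top lid/mould 27 others [np.int64(346), np.int64(1130), np.int64(0), np.int64(0)]
```

View pics/crop17.png

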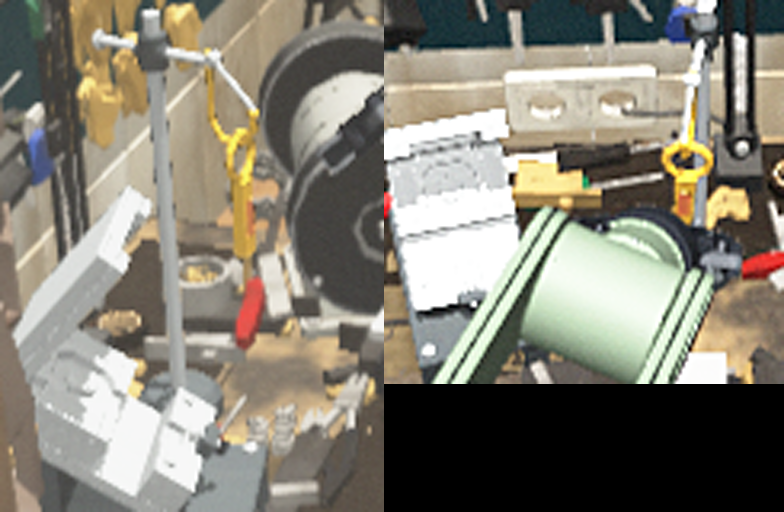

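The fob hangs upright in the hook at side crop (240,200), with the gate shut on the nose at about (250,115). Nothing moves across 10 frames, and the gripper is well clear. The differences at the keys are the arm blocking the view. I'm handing it in.

```bash
python3 -c "
from station import bot
print(bot.job_done())"
```

```text
the job is handed in; nothing more can be done
None
```

The job is done and handed in at about 30 s: the fob hangs still in the snap hook, with the gate shut behind its eye. I lifted it straight out of the mould past the catch, with no sign of touching the lid. Then I pushed its eye in through the gate and down behind the nose.

**What went wrong on the way:** when I turned the fob down to hang, the wrist ran into its joint limits. The arm veered upward and the fob turned and slid about 9 mm in the grip. It pressed on the hook, and I read up to about 20 N at the wrist. The eye stayed inside the closed hook. I worked it back to the bottom, let the fob pivot to about 70° in a loosened grip, then released it.

**Last checks:**
- **Fob and hook:** the fob hangs vertically and the gate is closed on the nose. Ten side-camera frames showed no motion, and the wrist force was about 0.
- **Gripper and stand:** the gripper is about 10 cm clear of the fob, and the stand post is where it was.
- **Oil bottle and packet:** no change in the pictures.
- **Lid:** it looks unmoved, but a few dozen pixels in the mould area changed, and I did not measure its angle again.
- **Padlock and keys:** the side view showed no change at the padlock. The arm partly blocked the keys at the end and blocked both from above, so they are not fully confirmed. Nothing was moved near either of them.

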